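Check, stack and clamp a stepped saw gauge

TASK

Three or four of the hardwood boards for a stepped saw-height gauge lie on the bench. Take the moisture meter from its stand and, going from the longest board to the shortest, press its two pins onto the pencilled cross of each board where it lies, holding about a second for the reading, then stand the meter back in its stand. Then stack the boards in the gluing jig, longest at the bottom and shortest on top, every one with an end up against the end stop, and slide the clamp jaw fully in so that it holds them square against the fence; leave the other things on the bench where they are.

Things in the scene. Friction and masses are not known exactly. Their poses are not given: they have to be found in the camera images.
- board180: hardwood board 180 x 50 x 18 mm (length along its x, width along its y), lying flat with its pencilled cross up; origin at the centre of its underside; may be absent. Either end may face the stop
- board180_mark (a point): centre of the dark pencilled diagonal cross (26 mm strokes) on the top face of the 180 mm board, 20 mm from the board's middle along its +x and midway across its width
- board160: hardwood board 160 x 50 x 18 mm (length along its x, width along its y), lying flat with its pencilled cross up; origin at the centre of its underside; may be absent. Either end may face the stop
- board160_mark (a point): centre of the dark pencilled diagonal cross (26 mm strokes) on the top face of the 160 mm board, 20 mm from the board's middle along its +x and midway across its width
- board140: hardwood board 140 x 50 x 18 mm (length along its x, width along its y), lying flat with its pencilled cross up; origin at the centre of its underside; may be absent. Either end may face the stop
- board140_mark (a point): centre of the dark pencilled diagonal cross (26 mm strokes) on the top face of the 140 mm board, 20 mm from the board's middle along its +x and midway across its width
- board120: hardwood board 120 x 50 x 18 mm (length along its x, width along its y), lying flat with its pencilled cross up; origin at the centre of its underside; may be absent. Either end may face the stop
- board120_mark (a point): centre of the dark pencilled diagonal cross (26 mm strokes) on the top face of the 120 mm board, 20 mm from the board's middle along its +x and midway across its width
- board100: hardwood board 100 x 50 x 18 mm (length along its x, width along its y), lying flat with its pencilled cross up; origin at the centre of its underside; may be absent. Either end may face the stop
- board100_mark (a point): centre of the dark pencilled diagonal cross (26 mm strokes) on the top face of the 100 mm board, 20 mm from the board's middle along its +x and midway across its width
- meter: hand-held pin moisture meter, grey with black rubber grip, 0.2 kg, standing pins down in its stand: a straight body 44 (its x) x 36 (y) mm, from 12 to 169 mm above the origin, which lies midway between the two pin tips; z up along the body. Grip it across the 36 mm sides (along its y) about 140 mm above the pin tips
- meter_tip (a point): point midway between the tips of the meter's two steel pins (24 mm apart along the meter's x, 12 mm long): same as the meter's origin
- stand_seat (a point): where the pin-tip point is when the meter is fully down in its fixed black stand: 12 mm above the bench on the axis of the stand's open pocket, axes as the seated meter's. Pocket 54 (x) x 46 (y) mm inside, walls up to 65 mm above the bench; ledges inside, 24 mm above the bench, carry the meter's body and the pins hang between them
- jig: fixed gluing jig: plywood base plate 12 mm thick, 280 (x) x 285 (y) mm, with a wooden end stop at +x and a fence at +y, both up to 72 mm above the bench. The fence is two blocks, x = -35 to 0 and -155 to -95 mm; the 60 mm gap between them, centred at x = -65 mm, is room for a finger. Origin on the bench under nest
- nest (a point): on top of the jig's base plate, 12 mm above the bench, at the end stop's face (stop at +x), midway across a board that touches the fence (its face at y = +25 mm); axes as the jig's. A board of length L stacked home lies along x with its centre at x = -L/2, y = 0
- jaw (a joint): the jig's sliding clamp jaw, m: 0.002 when it touches 50 mm wide boards that lie against the fence, 0.055 wide open (starts 0.035 to 0.055); opens towards the jig's -y. Its flat face, x = -155 to -15 mm, 20 to 72 mm above the bench, lies at y = -23 mm minus the joint value. Slides with 4 N friction and stays where it is left
- jaw_grip (a point): on the axis of the jaw's upright black handle, 25 mm thick, at the height to grip, 88 mm above the bench; the handle stands on the jaw's carriage, from 34 to 110 mm above the bench, 67 mm behind the jaw's face; axes as the jig's
- glue: white glue bottle, 60 mm across, 150 mm tall; leave alone; origin at its underside
- sander: cork sanding block 110 x 65 x 35 mm; leave alone; origin at its underside
- tape: grey tape measure 75 x 38 x 65 mm; leave alone; origin at its underside
- pencil: flat carpenter's pencil 170 mm long; leave alone; origin at its underside
- mug: white mug, 80 mm across, 95 mm tall; leave alone; origin at its underside
- pushstick: dark wooden push stick, about 400 mm long; leave alone; origin at its underside

How it is judged:
By the outcome, as a careful person would: the job done as asked, in the order asked, and still so for the second after the job is handed in, with the robot touching nothing.
Of board180, board160, board140, board120, board100 only 3 to 4 are there at a start; the rules pass over those that are not, and their reading is None.
At some moment in a run one of board180, board160, board140, board120, board100 may be knocked a few centimetres aside while the robot is not near it.
It also fails if it takes over 210 s, if anything falls off the work surface, if the arm or the gripper's body presses on something with over 40 N, if the wrist force passes 120 N, or if a joint passes its speed limit or range.

ROBOT

A 6-joint arm with a two-finger parallel gripper is mounted at the origin on the work surface. World frame = base frame: x ahead of the robot, y to its left, z up, the work surface at z = 0. Lengths are in m, angles in rad, forces in N, time in s.
With the tool pointing down it reaches from about 0.375 to 0.975 m from the base axis. Payload 3.8 kg.
Tool frame: the origin (TCP) lies between the finger pads; the fingertips stand 8 mm ahead of it and the grasp point (between the pads) lies 11 mm behind it (tcp_to_tips is the distance from the TCP to the fingertips, in m); z points along the fingers, y is the line along which they close (so a half turn about z gives the same grasp; the last joint's range is limited). The gripper opens to 85 mm and grips with 20 to 120 N. Pads are 22 mm wide; open, the fingers measure 114 mm over their backs; the gripper's body (76 mm by 85 mm) begins 54 mm behind the grasp point. The pads swing forward as they close: fully open they stand 13 mm farther back than shut.
Start: joints at [1.089, 0.264, 1.604, -0, 1.274, -0.037], TCP at [0.29, 0.609, 0.239] pointing down, gripper open.
Joint ranges: [-2.63, 2.63], [-0.94, 2.18], [0.31, 2.57], [-1.31, 4.45], [0, 2.66], [-2.55, 2.55]. Speed limits (rad/s): [2.57, 2.57, 3.14, 3.14, 3.14, 3.14].

INTERFACE

Orientations are given as a rotation vector (axis times angle).
In Python, from workcell import * gives the robot as it stands.
- The arm moves only by the tool move_arm, never from a script. Its argument "series" is one flat list of numbers, 7 for each row, row after row: the finger opening in cm, from 0 to 8.54, then the shift along the tool's x, y, z in cm, then the turn, a rotation vector about the tool's x, y, z in degrees. A call has 1 to 5 rows; each row shifts and turns the commanded pose from where the row before left it, along the tool's axes as they then stand; what a row does not reach is not made up. A row lasts 1/8 s, in which the tool goes at most 62.5 mm and 10.7 degrees, less where a joint would pass 70% of its speed; a pose out of reach is approached as far as the arm can. A call is refused whole if a number of a shift passes 6.25 or a number of a turn 10.7, either way. A call with a gripper value outside its range is refused whole. The fingers move at their own pace and stop on an object; "grip_force" is the grip in N (left out, the last holds). Time passes only in rows, so rows that do not move let the fingers close. It gives the time, the measured TCP pose, the force, the opening and the grip force at its end, in the units of the state.
- read_state(): the state, without advancing time (a new reading comes with each control period).
- read_camera(name): name is "scene" or "top" or "wrist"; returns the picture (480x640x3 uint8, red, green, blue); there is no depth.
- calibration(name): a dict with "camera_matrix" (3x3 intrinsics, pixels), "k1" (the pictures are not rectified: a ray, as slopes to the right and down, at radius r is drawn at 1 + k1 r^2 times it, then the intrinsics apply), "rvec" (rotation vector, rad) and "tvec" (3), from world to camera coordinates, as OpenCV has them. Camera axes: x right, y down, z forward; pixel columns grow to the right and rows downward; lengths in m; the calibration is good to about 2 mm. A picture is of the moment at which its call begins: read the wrist's pose just before it. calibration takes no time and is no camera call; for the wrist camera it gives the pose at the moment of the call.
- finish_job(): hands the job in; it is judged then, once.
The state is a dict: "time": time; "q": joint angles; "joint_vel": joint speeds; "joint_torque": joint torques, N m; "tool_pos": TCP position; "tcp_rot": TCP orientation; "wrist_force": force on the tool from outside, world axes, zero at the start; "torque": the same for the moment, N m; "width": opening from 0.0 (shut) to 1.0 (fully open); "grip_force": force on a finger pad.
Only numpy, scipy, OpenCV 4.12 (cv2) and the standard library are available. Lean on these libraries where they do the work, as an engineer would, in place of code of your own. Each camera call takes 0.05 s, during which the arm holds its last target. There are 200 camera calls.

## Working session

There is one attempt and no reset: what is moved stays moved. The work goes in short steps, Python scripts to look and compute and a tool call to move; the robot and the scene stay as the last step left them, time stands still between calls to the robot, and variables do not carry over. Pictures are saved under pics/ and viewed, at most 14 in all, crops included, and the job is handed in when it is done.

Besides the shell and the picture viewer there is one more tool, called after "Emit:" by a JSON object that holds its "api" and its "payload", one argument or row to a line. move_arm: Moves the arm, as the interface text tells. Its arguments: {"type":"object","properties":{"series":{"type":"array"},"grip_force":{"type":"number"}},"required":["series"]}

```bash
mkdir -p pics; ls
cat > h.py <<'E'
from workcell import *
import numpy as np, cv2
from scipy.spatial.transform import Rotation as R
def ray(c,px):
    K=np.array(c["camera_matrix"]);k=c["k1"]
    p=np.atleast_2d(px).astype(float)
    d=np.c_[(p[:,0]-K[0,2])/K[0,0],(p[:,1]-K[1,2])/K[1,1]]
    u=d.copy()
    for _ in range(20): u=d/(1+k*(u**2).sum(1,keepdims=True))
    Rm=R.from_rotvec(np.ravel(c["rvec"])).as_matrix();t=np.ravel(c["tvec"])
    return -Rm.T@t,(np.c_[u,np.ones(len(u))]@Rm)
def plane(c,px,z):
    o,d=ray(c,px); return o+d*((z-o[2])/d[:,2])[:,None]
def proj(c,P):
    K=np.array(c["camera_matrix"]);k=c["k1"]
    q=np.atleast_2d(P)@R.from_rotvec(np.ravel(c["rvec"])).as_matrix().T+np.ravel(c["tvec"])
    u=q[:,:2]/q[:,2:];u=u*(1+k*(u**2).sum(1,keepdims=True))
    return u*[K[0,0],K[1,1]]+[K[0,2],K[1,2]]
def save(n,im): cv2.imwrite("pics/"+n+".png",im[:,:,::-1])
E
python3 - <<'E'
from h import *
for n in["scene","top"]:
    im=read_camera(n);save(n+"0",im);np.save(n+"0.npy",im);c=calibration(n);print(n,c["camera_matrix"],c["k1"],ray(c,[[320,240]]))
print(read_state())
E
```

```text
pics
scene [[517.81393224   0.         320.78474196]
 [  0.         517.81393224 234.81595857]
 [  0.           0.           1.        ]] -0.0394875357342528 (array([ 1.53419655, -0.11009784,  0.92785428]), array([[-0.75709918,  0.01794843, -0.65313184]]))
top [[618.83676403   0.         325.66496584]
 [  0.         618.83676403 242.82790301]
 [  0.           0.           1.        ]] 0.0346700775731051 (array([ 0.39550509, -0.08759442,  1.63347116]), array([[ 0.10167835,  0.00651501, -0.99484861]]))
{'time': 0.1, 'q': array([ 1.08908961e+00,  2.64701984e-01,  1.60527947e+00,  1.19450809e-05,
        1.27370369e+00, -3.68702885e-02]), 'joint_vel': array([ 0.00092964, -0.00213291, -0.00372172, -0.00133179, -0.00163434,
       -0.00060175]), 'joint_torque': array([-1.31725428e-04, -5.16707790e+01, -3.68588161e+01, -1.07554606e-04,
        6.29938833e-03,  4.22836899e-05]), 'tool_pos': array([0.29013095, 0.60872908, 0.23804753]), 'tcp_rot': array([-0.69288475, -3.06366857,  0.00317185]), 'wrist_force': array([ 0.03388301,  0.5013957 , -0.07601903]), 'torque': array([-0.01406694, -0.0275901 , -0.00230317]), 'grip_force': 0.0, 'width': 0.998347426881109}
```

View pics/top0.png

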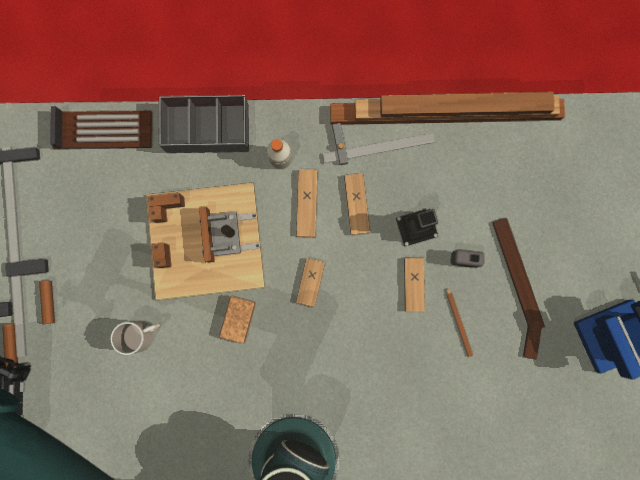

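View pics/scene0.png

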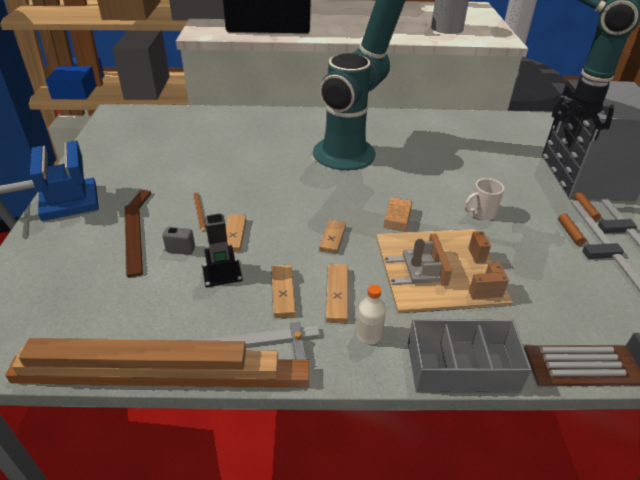

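The top view shows four boards, at (307,203), (357,203), (415,284) and (312,282). The meter and stand are at (418,226). The jig is at (205,240), with its stop toward the image top (+x), fence to the left (+y), and jaw handle at (228,231).

```bash
cat >> h.py <<'E'
def boards(im,c,z=0.018):
    hsv=cv2.cvtColor(im,cv2.COLOR_RGB2HSV)
    m=((hsv[:,:,1]>85)&(hsv[:,:,0]<25)&(hsv[:,:,2]>90)).astype(np.uint8)
    m=cv2.morphologyEx(m,cv2.MORPH_CLOSE,np.ones((5,5)))
    out=[]
    for k in cv2.findContours(m,cv2.RETR_EXTERNAL,cv2.CHAIN_APPROX_NONE)[0]:
        if cv2.contourArea(k)<400: continue
        k=k[:,0,:]; p=plane(c,k,z)[:,:2]*1000
        r=cv2.minAreaRect(p.astype(np.float32)); b=cv2.boxPoints(r)
        e=b[1]-b[0],b[2]-b[1]; L=max(e,key=np.linalg.norm); a=np.degrees(np.arctan2(L[1],L[0]))
        l,w=max(r[1]),min(r[1])
        if not(80<l<330): continue
        # dark cross pixels
        x,y,ww,h=cv2.boundingRect(k); mk=np.zeros(m.shape,np.uint8);cv2.fillPoly(mk,[k],1);mk=cv2.erode(mk,np.ones((5,5)))
        v=hsv[:,:,2].astype(float); med=np.median(v[mk>0]); yy,xx=np.where((mk>0)&(v<med-35))
        cr=plane(c,[[xx.mean(),yy.mean()]],z)[0,:2]*1000 if len(xx) else None
        out.append((np.round(r[0],1),round(l,1),round(w,1),round(a,1),None if cr is None else np.round(cr,1),len(xx),k.mean(0).round()))
    return out
E
python3 - <<'E'
from h import *
im=np.load("top0.npy");c=calibration("top")
for z in (0.018,0.012):
  for b in boards(im,c,z): print(z,*b)
c2=calibration("scene")
print("scene")
for b in boards(np.load("scene0.npy"),c2): print(*b)
save("crop0",cv2.resize(np.hstack([im[165:310,140:275],im[165:310,385:500]]),None,fx=3,fy=3,interpolation=cv2.INTER_CUBIC))
E
```

```text
0.018 [358.2 141.5] 111.0 67.9 -15.9 [338.3 123.5] 1 [237. 319.]
0.018 [414.3 630.7] 112.4 31.5 5.9 [369.2 615.9] 1 [ 46. 302.]
0.018 [450.8 -49. ] 119.9 49.6 -14.0 [471.2 -53.4] 23 [310. 282.]
0.018 [ 439.9 -320.9] 138.2 49.3 -1.8 [ 460.6 -320.8] 32 [414. 284.]
0.018 [565.5 225. ] 284.4 278.6 -84.5 [590.3 247. ] 3926 [205. 241.]
0.018 [ 655.3 -175.7] 160.4 50.1 5.3 [ 613.5 -181.3] 235 [357. 204.]
0.018 [660.2 -43.4] 181.1 50.1 -2.7 [681.3 -43.6] 29 [307. 203.]
0.012 [358.  142.3] 111.5 68.2 -15.9 [338.  124.2] 1 [237. 319.]
0.012 [414.4 633.4] 112.8 31.7 5.9 [369.1 618.5] 1 [ 46. 302.]
0.012 [451.  -48.8] 120.3 49.7 -14.0 [471.5 -53.3] 23 [310. 282.]
0.012 [ 440.  -321.8] 138.8 49.5 -1.8 [ 460.8 -321.7] 32 [414. 284.]
0.012 [566.1 226.1] 285.4 279.7 -84.5 [591.1 248.3] 3926 [205. 241.]
0.012 [ 656.2 -176. ] 161.0 50.3 5.3 [ 614.3 -181.7] 235 [357. 204.]
0.012 [661.1 -43.2] 181.7 50.3 -2.7 [682.4 -43.4] 29 [307. 203.]
scene
[ 663.8 -176.5] 172.5 50.1 5.5 [ 638.4 -179.7] 243 [283. 291.]
[668.6 -45.7] 192.2 49.3 -2.6 [727.7 -46.6] 66 [337. 293.]
[461.  -51.5] 134.8 51.5 -14.1 [497.7 -59.1] 35 [332. 236.]
[ 451.2 -321. ] 152.8 52.8 0.0 [ 477.1 -317.1] 21 [235. 231.]
[ 494.3 -585.8] 242.6 34.4 16.4 None 0 [132. 243.]
```

View pics/crop0.png

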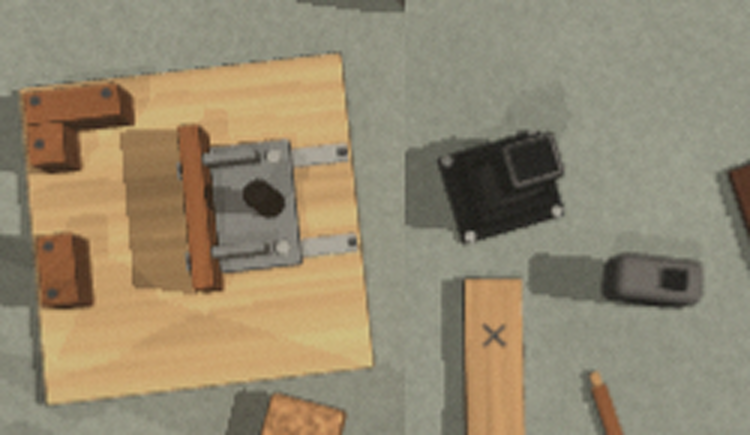

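The crop shows the jig yawed about +5°. The stand's edges run at headings of about 17° and −72°, and the meter top is at full-image (428,217). Next I'll work out the move to look at the stand with the wrist camera.

```bash
cat >> h.py <<'E'
def head(s): # heading of tool y in world, deg
    v=R.from_rotvec(s["tcp_rot"]).as_matrix()[:,1]; return np.degrees(np.arctan2(v[1],v[0]))
def go(p=None,h=None,s=None):
    """print shift (tool axes now, cm) to p, and rotvec (deg, tool axes) to pointing-down with y heading h"""
    s=s or read_state(); M=R.from_rotvec(s["tcp_rot"])
    print("t",round(s["time"],2),"tcp",np.round(s["tool_pos"]*1000,1),"head",round(head(s),2),"q1,q6",np.degrees(s["q"][[0,5]]).round(0),"F",s["wrist_force"].round(1),"w",round(s["width"]*85,1),"gf",round(s["grip_force"],1))
    if p is not None: print("  shift cm",np.round(M.inv().apply(np.array(p)-s["tool_pos"])*100,2))
    if h is not None:
        a=np.radians(h);y=np.array([np.cos(a),np.sin(a),0]);z=np.array([0,0,-1.]);x=np.cross(y,z)
        T=R.from_matrix(np.c_[x,y,z]); print("  turn deg",np.degrees((M.inv()*T).as_rotvec()).round(2))
        if p is not None: print("  shift after turn",np.round(T.inv().apply(np.array(p)-s["tool_pos"])*100,2))
E
python3 - <<'E'
from h import *
c=calibration("top")
print(plane(c,[[427.7,216.7]],0.181), plane(c,[[419,226]],0.06))
w=calibration("wrist"); o,d=ray(w,[[320,240]]);s=read_state()
M=R.from_rotvec(s["tcp_rot"]);print("cam in tool",M.inv().apply(o-s["tool_pos"]),M.inv().apply(d),w["camera_matrix"][0][0])
go([0.5,-0.3,0.36],17)
E
```

```text
[[ 0.59456562 -0.33384818  0.181     ]] [[ 0.58757314 -0.33130841  0.06      ]]
cam in tool [ 0.08402403 -0.00039133 -0.13548108] [[-0.32003127  0.01223434  0.94740215]] 355.2256502653542
t 0.1 tcp [290.1 608.7 238. ] head 64.51 q1,q6 [62. -2.] F [ 0.   0.5 -0.1] w 84.9 gf 0.0
  shift cm [-58.05 -73.02 -12.05]
  turn deg [-1.100e-01  4.000e-02  4.751e+01]
  shift after turn [-93.04  -6.5  -12.2 ]
```

Emit:
{"api": "move_arm", "payload": {
  "series": [8.54,0,0,-1,0,0,9.5,8.54,0,0,-1,0,0,9.5,8.54,0,0,-1,0,0,9.5,8.54,0,0,-1,0,0,9.5,8.54,0,0,-1,0,0,9.5]
}}

```text
time: 0.72
tool_pos: [0.2903, 0.609, 0.2888]
tcp_rot: [1.875, 2.52, -0.002]
wrist_force: [-0.4, -0.5, 0.8]
width: 1.001
grip_force: 0.0
```

Emit:
{"api": "move_arm", "payload": {
  "series": [8.54,-6.2,0.1,-0.5,0,0,0,8.54,-6.2,0.1,-0.5,0,0,0,8.54,-6.2,0.1,-0.5,0,0,0,8.54,-6.2,0.1,-0.5,0,0,0,8.54,-6.2,0.1,-0.5,0,0,0]
}}

```text
time: 1.35
tool_pos: [0.386, 0.3123, 0.314]
tcp_rot: [1.868, 2.526, -0.001]
wrist_force: [1.3, -0.3, 0.1]
width: 0.998
grip_force: 0.0
```

Emit:
{"api": "move_arm", "payload": {
  "series": [8.54,-6.2,0.1,-0.5,0,0,0,8.54,-6.2,0.1,-0.5,0,0,0,8.54,-6.2,0.1,-0.5,0,0,0,8.54,-6.2,0.1,-0.5,0,0,0,8.54,-6.2,0.1,-0.5,0,0,0]
}}

```text
time: 1.98
tool_pos: [0.4814, 0.0174, 0.3392]
tcp_rot: [-1.868, -2.525, -0.0]
wrist_force: [1.3, 0.1, 0.8]
width: 0.997
grip_force: 0.0
```

Emit:
{"api": "move_arm", "payload": {
  "series": [8.54,-6.2,0.1,-0.5,0,0,0,8.54,-6.2,0.1,-0.5,0,0,0,8.54,-6.2,0.1,-0.4,0,0,0,8.54,-6.2,0.1,-0.4,0,0,0,8.54,-6.2,0.1,-0.4,0,0,0]
}}

```text
time: 2.6
tool_pos: [0.577, -0.2775, 0.3608]
tcp_rot: [-1.868, -2.525, -0.0]
wrist_force: [0.8, 1.1, 0.7]
width: 1.001
grip_force: 0.0
```

Run:
```python
from h import *
go([0.572,-0.273,0.36],17)
c=calibration("wrist"); im=read_camera("wrist"); save("w1",im);np.save("w1.npy",im)
print(c["rvec"],c["tvec"],proj(c,[[.594,-.333,.181],[.5876,-.331,.065]]))
import pickle;pickle.dump(c,open("w1.pkl","wb"))
```

```text
t 2.6 tcp [ 577.  -277.5  360.8] head 17.0 q1,q6 [-28. -45.] F [0.8 1.1 0.7] w 85.1 gf 0.0
  shift cm [ 0.58 -0.35  0.08]
  turn deg [-0.02 -0.04 -0.  ]
  shift after turn [ 0.58 -0.35  0.08]
[-2.78706429 -0.41755736 -0.06569483] [-0.46867463 -0.49171361  0.35875236] [[317.28306865 274.07592834]
 [312.77171202 233.96760484]]
```

View pics/w1.png

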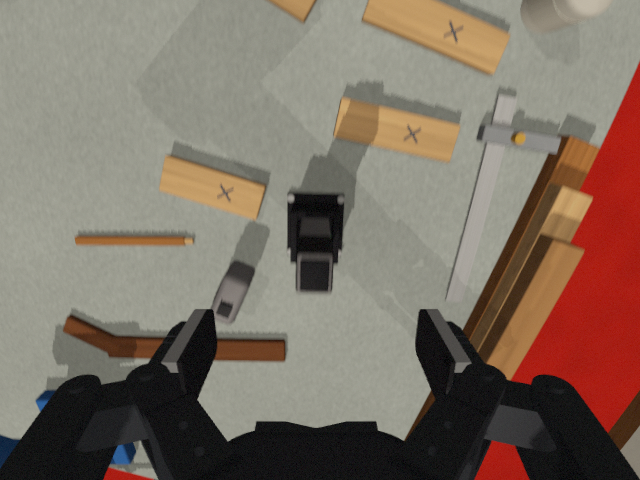

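Run:
```python
from h import *
import pickle
c=pickle.load(open("w1.pkl","rb"));im=np.load("w1.npy")
print(plane(c,[[298,253],[331,253],[334,291],[296,291]],.181))
g=cv2.cvtColor(im,cv2.COLOR_RGB2GRAY)
save("crop1",cv2.resize(im[180:305,265:365],None,fx=4.5,fy=4.5,interpolation=cv2.INTER_CUBIC))
```

```text
[[ 0.57008469 -0.31750435  0.181     ]
 [ 0.6000224  -0.30831261  0.181     ]
 [ 0.61512883 -0.34559859  0.181     ]
 [ 0.57929502 -0.35661214  0.181     ]]
```

View pics/crop1.png

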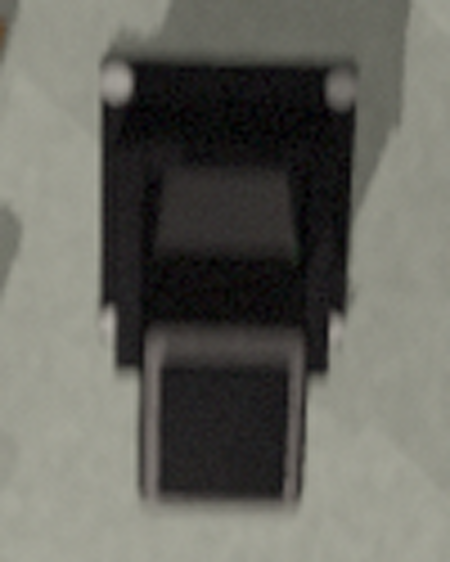

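The crop shows the meter's longer top side (44 mm) along the tool x, so its 36 mm sides lie along the current tool y at heading 17°. The top face is centred at about (315,272) px. I'll descend and grip.

Emit:
{"api": "move_arm", "payload": {
  "series": [8.54,-5.75,-0.2,0,0,0,0,8.54,0,0,6,0,0,0,8.54,0,0,5,0,0,0,8.54,0,0,4,0,0,0,8.54,0,0,3,0,0,0]
}}

```text
time: 3.28
tool_pos: [0.5904, -0.3302, 0.1778]
tcp_rot: [-1.866, -2.522, 0.001]
wrist_force: [-0.0, 0.5, -0.1]
width: 1.001
grip_force: 0.0
```

Emit:
{"api": "move_arm", "payload": {
  "series": [8.54,0,0,2.5,0,0,0,8.54,0,0,1.5,0,0,0,8.54,0,0,0,0,0,0]
}}

```text
time: 3.65
tool_pos: [0.5908, -0.3304, 0.1396]
tcp_rot: [-1.866, -2.523, 0.0]
wrist_force: [0.6, -0.0, 1.0]
width: 0.999
grip_force: 0.0
```

Run:
```python
from h import *
import pickle
c=pickle.load(open("w1.pkl","rb"))
print(plane(c,[[314.8,271.6]],.181))
for z in(.03,.065): 
  p=plane(c,[[265+105/4.5,180+65/4.5],[265+357/4.5,180+65/4.5]],z);d=p[1]-p[0];print(np.degrees(np.arctan2(d[1],d[0])))
go([.592,-.333,.141],17)
im=read_camera("wrist");save("w2",im)
```

```text
[[ 0.59093691 -0.33120625  0.181     ]]
17.047254013907843
17.047254013907843
t 3.65 tcp [ 590.8 -330.4  139.6] head 17.02 q1,q6 [-31. -48.] F [ 0.6 -0.   1. ] w 84.9 gf 0.0
  shift cm [-0.28  0.04 -0.14]
  turn deg [-0.13 -0.14  0.02]
  shift after turn [-0.28  0.04 -0.14]
```

View pics/w2.png

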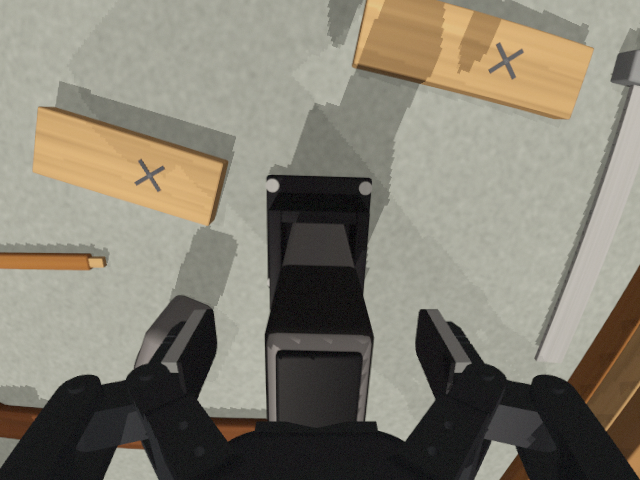

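The picture shows the meter centred between the fingers, with its near top edge at row 335 between columns 267 and 371.

Run:
```python
from h import *
c=calibration("wrist");s=read_state()
p=plane(c,[[267,335],[371,335]],.181);print(R.from_rotvec(s["tcp_rot"]).inv().apply(p-s["tool_pos"])*1000)
```

```text
[[ 19.49300651 -16.38602295 -39.84752157]
 [ 19.54193997  16.34450404 -39.86302452]]
```

Emit:
{"api": "move_arm", "payload": {
  "series": [3,0,0,0,0,0,0,3,0,0,0,0,0,0,3,0,0,0,0,0,0,3,0,0,0,0,0,0,3,0,0,0,0,0,0],
  "grip_force": 70
}}

```text
time: 4.32
tool_pos: [0.5924, -0.3317, 0.1426]
tcp_rot: [1.867, 2.524, 0.0]
wrist_force: [-0.7, 0.1, 5.8]
width: 0.411
grip_force: 69.7
```

Emit:
{"api": "move_arm", "payload": {
  "series": [3,0,0,0,0,0,0,3,0,0,-1,0,0,0,3,0,0,-3,0,0,0,3,0,0,-3.5,0,0,0,3,0,0,0,0,0,0]
}}

```text
time: 4.95
tool_pos: [0.5937, -0.3322, 0.22]
tcp_rot: [1.864, 2.52, 0.001]
wrist_force: [0.7, 0.3, -1.1]
width: 0.412
grip_force: 69.5
```

Run:
```python
from h import *
go()
c=calibration("top");im=read_camera("top");np.save("top1.npy",im)
for b in boards(im,c): print(*b)
go([.681,-.0440,.215],17)
```

```text
t 4.95 tcp [ 593.7 -332.2  220. ] head 17.02 q1,q6 [-31. -48.] F [ 0.7  0.3 -1.1] w 35.0 gf 69.5
[358.2 141.5] 111.0 68.1 -15.9 None 0 [237. 319.]
[414.7 630.9] 110.8 32.2 5.4 [368.7 631.5] 11 [ 46. 301.]
[450.7 -48.9] 119.7 49.6 -14.0 [470.9 -53.7] 24 [310. 282.]
[ 484.8 -586.4] 248.0 36.1 16.5 None 0 [516. 265.]
[565.7 224.9] 284.1 278.2 -84.6 [593.6 234.6] 2011 [205. 241.]
[ 655.3 -175.7] 160.4 49.9 5.2 [ 616.5 -179.9] 258 [357. 204.]
[660.9 -43.2] 179.5 49.5 -2.6 [677.6 -42.9] 17 [306. 203.]
[869.1 500.1] 199.6 95.0 89.2 None 0 [ 96. 128.]
t 5.0 tcp [ 592.5 -331.5  217.4] head 17.02 q1,q6 [-31. -48.] F [-0.7  0.8 -2.2] w 35.4 gf 69.5
  shift cm [24.9  16.88  0.23]
  turn deg [0.1  0.11 0.02]
  shift after turn [24.9  16.87  0.24]
```

Emit:
{"api": "move_arm", "payload": {
  "series": [3,5,3.36,0,0,0,0,3,5,3.36,0,0,0,0,3,5,3.36,0,0,0,0,3,5,3.36,0,0,0,0,3,4.97,3.36,0,0,0,0]
}}

```text
time: 5.62
tool_pos: [0.6782, -0.0412, 0.2131]
tcp_rot: [-1.866, -2.523, 0.004]
wrist_force: [-0.2, -0.7, -1.6]
width: 0.414
grip_force: 69.6
```

Emit:
{"api": "move_arm", "payload": {
  "series": [3,0,0,0,0,0,0,3,0,0,2,0,0,0,3,0,0,2,0,0,0,3,0,0,1.2,0,0,0,3,0,0,0,0,0,0]
}}

```text
time: 6.25
tool_pos: [0.6777, -0.0442, 0.1615]
tcp_rot: [-1.868, -2.521, 0.004]
wrist_force: [0.7, -0.4, -1.7]
width: 0.416
grip_force: 69.9
```

Run:
```python
from h import *
go([.6805,-.044,.147],17)
im=read_camera("wrist");save("w3",im)
```

```text
t 6.25 tcp [677.7 -44.2 161.5] head 16.92 q1,q6 [ -6. -23.] F [ 0.7 -0.4 -1.7] w 35.3 gf 69.9
  shift cm [-0.07  0.28  1.45]
  turn deg [-0.24 -0.1  -0.08]
  shift after turn [-0.07  0.28  1.45]
```

View pics/w3.png

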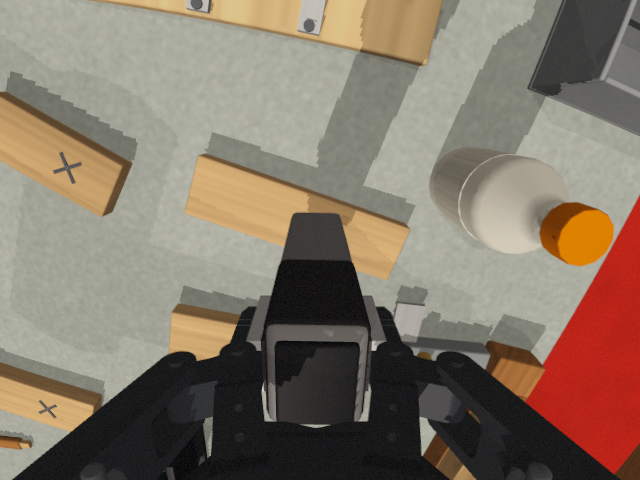

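The meter's body is over the board, clear of the bottle at (510,200), and the pins are hidden behind it. I'll descend gently until contact.

Emit:
{"api": "move_arm", "payload": {
  "series": [3,0,0.2,0.8,0,0,0,3,0,0,0.4,0,0,0,3,0,0,0,0,0,0]
}}

```text
time: 6.68
tool_pos: [0.6811, -0.0426, 0.152]
tcp_rot: [-1.868, -2.525, 0.0]
wrist_force: [-0.4, -0.7, -2.3]
width: 0.412
grip_force: 69.9
```

Emit:
{"api": "move_arm", "payload": {
  "series": [3,0,0,0.15,0,0,0,3,0,0,0,0,0,0]
}}

```text
time: 6.92
tool_pos: [0.6814, -0.0426, 0.1509]
tcp_rot: [1.868, 2.526, 0.0]
wrist_force: [0.2, 0.1, -2.4]
width: 0.418
grip_force: 69.9
```

Run:
```python
from h import *
go([.6805,-.044,.147],17)
im=read_camera("scene");c=calibration("scene")
p=proj(c,[[.6805,-.044,.018]])[0].astype(int);print(p)
save("s3",cv2.resize(im[p[1]-60:p[1]+60,p[0]-70:p[0]+70],None,fx=5,fy=5,interpolation=cv2.INTER_CUBIC))
```

```text
t 6.92 tcp [681.4 -42.6 150.9] head 17.02 q1,q6 [ -6. -23.] F [ 0.2  0.1 -2.4] w 35.5 gf 69.9
  shift cm [-0.11 -0.12  0.39]
  turn deg [0.01 0.   0.02]
  shift after turn [-0.11 -0.12  0.39]
[337 294]
```

View pics/s3.png

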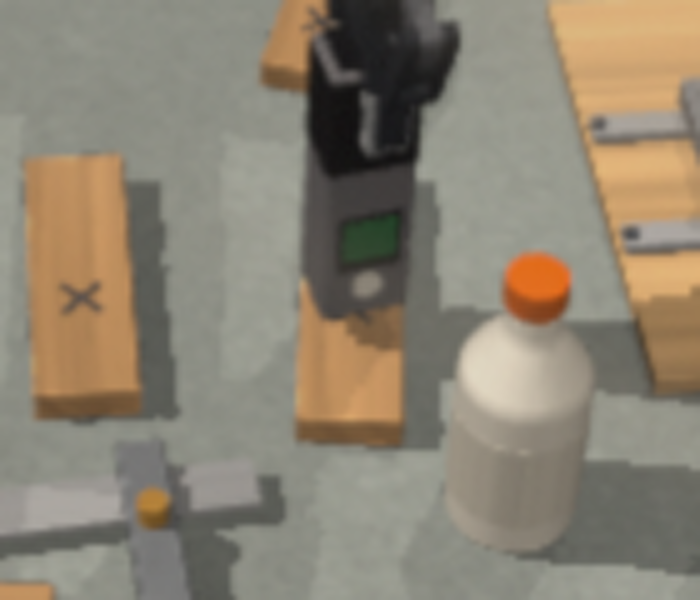

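The scene crop shows the meter's foot centred on the board with the pins just above the cross, near the expected mark at (350,300). I'll press down in small steps.

Emit:
{"api": "move_arm", "payload": {
  "series": [3,-0.1,0,0.15,0,0,0,3,0,0,0.1,0,0,0,3,0,0,0,0,0,0]
}}

```text
time: 7.35
tool_pos: [0.6817, -0.0437, 0.1484]
tcp_rot: [1.868, 2.525, 0.0]
wrist_force: [-0.6, -0.7, -1.0]
width: 0.412
grip_force: 70.1
```

Emit:
{"api": "move_arm", "payload": {
  "series": [3,0,0,0.1,0,0,0,3,0,0,0.05,0,0,0,3,0,0,0,0,0,0]
}}

```text
time: 7.72
tool_pos: [0.6819, -0.0438, 0.148]
tcp_rot: [1.868, 2.525, 0.0]
wrist_force: [-2.3, -0.5, 5.7]
width: 0.412
grip_force: 70.9
```

Emit:
{"api": "move_arm", "payload": {
  "series": [3,0,0,0.05,0,0,0,3,0,0,0,0,0,0,3,0,0,0,0,0,0,3,0,0,0,0,0,0,3,0,0,0,0,0,0]
}}

```text
time: 8.35
tool_pos: [0.682, -0.0438, 0.148]
tcp_rot: [1.868, 2.525, 0.0]
wrist_force: [-2.4, -1.3, 6.0]
width: 0.413
grip_force: 71.0
```

Emit:
{"api": "move_arm", "payload": {
  "series": [3,0,0,0,0,0,0,3,0,0,0,0,0,0,3,0,0,0,0,0,0,3,0,0,0,0,0,0,3,0,0,0,0,0,0]
}}

```text
time: 8.98
tool_pos: [0.682, -0.0438, 0.148]
tcp_rot: [1.868, 2.525, 0.0]
wrist_force: [-1.9, 0.3, 5.6]
width: 0.415
grip_force: 71.0
```

Emit:
{"api": "move_arm", "payload": {
  "series": [3,0,0,-1,0,0,0,3,0,0,-2,0,0,0,3,0,0,-2,0,0,0,3,0,0,0,0,0,0]
}}

```text
time: 9.48
tool_pos: [0.6838, -0.0438, 0.2003]
tcp_rot: [1.865, 2.521, 0.005]
wrist_force: [-0.1, 0.3, -2.4]
width: 0.413
grip_force: 70.0
```

Run:
```python
from h import *
im=read_camera("top");c=calibration("top")
for b in boards(im,c): print(*b)
a=np.radians(5.2);m=np.array([.6553,-.1757])+.02*np.array([np.cos(a),np.sin(a)]);print(m)
go([*m,.165],17)
```

```text
[359.8 146.9] 111.1 57.1 -15.1 None 0 [234. 320.]
[ 440.  -320.9] 138.0 49.3 -1.8 [ 460.6 -320.8] 32 [414. 284.]
[ 485.7 -586.1] 248.0 36.0 16.4 None 0 [516. 265.]
[565.7 225. ] 284.0 278.2 -84.6 [616.9 262.3] 3403 [204. 238.]
[ 655.3 -175.9] 160.3 50.0 5.0 [ 676.2 -174. ] 31 [357. 204.]
[869.1 500.1] 199.6 95.0 89.2 None 0 [ 99. 129.]
[ 0.67521769 -0.17388735]
t 9.53 tcp [682.8 -43.7 198.5] head 17.02 q1,q6 [ -6. -23.] F [ 0.5  0.5 -1.2] w 35.0 gf 70.0
  shift cm [-12.22  -4.55   3.35]
  turn deg [0.2  0.08 0.02]
  shift after turn [-12.23  -4.53   3.35]
```

Emit:
{"api": "move_arm", "payload": {
  "series": [3,-4.1,-1.47,0,0,0,0,3,-4.1,-1.47,0,0,0,0,3,-4.05,-1.47,0,0,0,0,3,0,0,1.5,0,0,0,3,0,0,1.5,0,0,0]
}}

```text
time: 10.15
tool_pos: [0.6747, -0.1733, 0.1646]
tcp_rot: [-1.868, -2.523, -0.0]
wrist_force: [-0.0, -0.0, -2.2]
width: 0.413
grip_force: 70.0
```

Emit:
{"api": "move_arm", "payload": {
  "series": [3,0,0,1,0,0,0,3,0,0,0.5,0,0,0,3,0,0,0,0,0,0,3,0,0,0,0,0,0,3,0,0,0,0,0,0]
}}

```text
time: 10.78
tool_pos: [0.6758, -0.1736, 0.1522]
tcp_rot: [1.867, 2.525, 0.001]
wrist_force: [-0.0, -0.6, -1.6]
width: 0.414
grip_force: 70.0
```

Run:
```python
from h import *
go([.6757,-.174,.148],17)
```

```text
t 10.78 tcp [ 675.8 -173.6  152.2] head 17.03 q1,q6 [-16. -33.] F [-0.  -0.6 -1.6] w 35.2 gf 70.0
  shift cm [-0.03 -0.02  0.42]
  turn deg [0.07 0.05 0.03]
  shift after turn [-0.03 -0.02  0.42]
```

Emit:
{"api": "move_arm", "payload": {
  "series": [3,0,0,0.2,0,0,0,3,0,0,0.15,0,0,0,3,0,0,0.1,0,0,0,3,0,0,0.05,0,0,0,3,0,0,0,0,0,0]
}}

```text
time: 11.4
tool_pos: [0.6757, -0.1739, 0.148]
tcp_rot: [1.868, 2.525, 0.0]
wrist_force: [-1.5, -0.7, 5.7]
width: 0.418
grip_force: 70.9
```

Emit:
{"api": "move_arm", "payload": {
  "series": [3,0,0,0,0,0,0,3,0,0,0,0,0,0,3,0,0,0,0,0,0,3,0,0,0,0,0,0,3,0,0,0,0,0,0]
}}

```text
time: 12.02
tool_pos: [0.6757, -0.1739, 0.148]
tcp_rot: [1.868, 2.524, 0.0]
wrist_force: [-1.5, 0.1, 5.7]
width: 0.409
grip_force: 70.9
```

Emit:
{"api": "move_arm", "payload": {
  "series": [3,0,0,0,0,0,0,3,0,0,0,0,0,0,3,0,0,0,0,0,0,3,0,0,0,0,0,0,3,0,0,0,0,0,0]
}}

```text
time: 12.65
tool_pos: [0.6757, -0.1739, 0.148]
tcp_rot: [1.868, 2.524, 0.0]
wrist_force: [-1.9, -0.1, 6.1]
width: 0.41
grip_force: 70.9
```

Emit:
{"api": "move_arm", "payload": {
  "series": [3,0,0,-1,0,0,0,3,0,0,-2,0,0,0,3,0,0,-3,0,0,0,3,-1.5,-5,0,0,0,0,3,-1.5,-5,0,0,0,0]
}}

```text
time: 13.28
tool_pos: [0.5887, -0.2322, 0.2084]
tcp_rot: [1.865, 2.525, 0.001]
wrist_force: [0.2, -0.7, -1.8]
width: 0.413
grip_force: 70.3
```

Emit:
{"api": "move_arm", "payload": {
  "series": [3,-1.5,-5,0,0,0,0,3,-1.5,-5,0,0,0,0,3,-1.75,-4.9,0,0,0,0,3,0,0,0,0,0,0]
}}

```text
time: 13.78
tool_pos: [0.4576, -0.3227, 0.2077]
tcp_rot: [1.873, 2.521, -0.001]
wrist_force: [0.2, 0.3, -2.1]
width: 0.415
grip_force: 70.7
```

Run:
```python
from h import *
im=read_camera("top");c=calibration("top")
for b in boards(im,c): print(*b)
go([.4603,-.321,.152],17)
```

```text
[304.7 720.7] 110.6 29.9 5.5 None 0 [ 10. 345.]
[358.3 141.5] 111.4 68.0 -15.9 None 0 [237. 319.]
[414.3 630.8] 112.3 32.2 5.7 [373.1 616. ] 2 [ 47. 302.]
[450.8 -49.1] 120.6 49.3 -14.1 [470.8 -53.7] 22 [310. 282.]
[ 485.  -586.5] 246.4 35.6 16.4 None 0 [516. 265.]
[565.3 224.9] 284.0 278.4 -84.5 [579.9 231.9] 1516 [205. 241.]
[ 655.3 -175.6] 160.4 50.1 5.2 [ 676.5 -174.2] 32 [357. 204.]
[660.1 -43.4] 180.8 50.1 -2.7 [681.3 -43.6] 29 [307. 203.]
[869.1 500.1] 199.6 95.0 89.2 None 0 [ 99. 129.]
t 13.82 tcp [ 459.2 -321.8  207.7] head 16.83 q1,q6 [-38. -54.] F [ 1.   0.4 -1.6] w 35.2 gf 70.7
  shift cm [0.05 0.12 5.57]
  turn deg [ 0.08  0.08 -0.17]
  shift after turn [0.04 0.13 5.57]
```

Emit:
{"api": "move_arm", "payload": {
  "series": [3,0.05,0.1,2,0,0,0,3,0,0,2,0,0,0,3,0,0,1.2,0,0,0,3,0,0,0.3,0,0,0,3,0,0,0,0,0,0]
}}

```text
time: 14.45
tool_pos: [0.4608, -0.3196, 0.1509]
tcp_rot: [-1.867, -2.526, -0.0]
wrist_force: [0.5, -0.3, -1.1]
width: 0.415
grip_force: 70.7
```

Emit:
{"api": "move_arm", "payload": {
  "series": [3,0,0,0.2,0,0,0,3,0,0,0.1,0,0,0,3,0,0,0.1,0,0,0,3,0,0,0.05,0,0,0,3,0,0,0,0,0,0]
}}

```text
time: 15.08
tool_pos: [0.4611, -0.3203, 0.148]
tcp_rot: [1.867, 2.524, -0.0]
wrist_force: [-0.9, -0.3, 5.2]
width: 0.413
grip_force: 71.4
```

Run:
```python
from h import *
go([.4603,-.321,.148],17)
```

```text
t 15.07 tcp [ 461.1 -320.3  148. ] head 17.01 q1,q6 [-37. -54.] F [-0.9 -0.3  5.2] w 35.1 gf 71.4
  shift cm [-0.04 -0.1  -0.  ]
  turn deg [0.05 0.08 0.01]
  shift after turn [-0.04 -0.1  -0.  ]
```

Emit:
{"api": "move_arm", "payload": {
  "series": [3,0,0,0,0,0,0,3,0,0,0,0,0,0,3,0,0,0,0,0,0,3,0,0,0,0,0,0,3,0,0,0,0,0,0]
}}

```text
time: 15.7
tool_pos: [0.4611, -0.3203, 0.148]
tcp_rot: [1.867, 2.524, -0.0]
wrist_force: [-1.0, 0.6, 4.1]
width: 0.411
grip_force: 71.4
```

Emit:
{"api": "move_arm", "payload": {
  "series": [3,0,0,0,0,0,0,3,0,0,0,0,0,0,3,0,0,0,0,0,0,3,0,0,0,0,0,0,3,0,0,0,0,0,0]
}}

```text
time: 16.32
tool_pos: [0.4611, -0.3203, 0.148]
tcp_rot: [1.867, 2.524, -0.0]
wrist_force: [-1.4, 0.8, 5.5]
width: 0.414
grip_force: 71.4
```

Emit:
{"api": "move_arm", "payload": {
  "series": [3,0,0,-1,0,0,0,3,0,0,-2,0,0,0,3,0,0,-3,0,0,0,3,5.04,1.73,0,0,0,0,3,5.04,1.73,0,0,0,0]
}}

```text
time: 16.95
tool_pos: [0.4644, -0.2127, 0.2074]
tcp_rot: [1.87, 2.523, 0.001]
wrist_force: [0.2, 0.5, -2.6]
width: 0.411
grip_force: 70.8
```

Emit:
{"api": "move_arm", "payload": {
  "series": [3,5.04,1.73,0,0,0,0,3,5.04,1.73,0,0,0,0,3,5.04,1.73,0,0,0,0,3,0,0,0,0,0,0]
}}

```text
time: 17.45
tool_pos: [0.4692, -0.0503, 0.2067]
tcp_rot: [-1.861, -2.53, -0.001]
wrist_force: [-0.2, -0.6, -1.9]
width: 0.413
grip_force: 70.8
```

Run:
```python
from h import *
im=read_camera("top");c=calibration("top")
for b in boards(im,c): print(*b)
c=calibration("wrist");im=read_camera("wrist")
for b in boards(im,c): print("w",*b)
go([.4702,-.0538,.152],17)
```

```text
[358.2 141.5] 111.0 67.9 -15.9 None 0 [237. 319.]
[ 439.9 -320.9] 138.2 49.3 -1.8 [ 460.6 -320.8] 32 [414. 284.]
[ 484.6 -586.8] 245.5 35.8 16.3 None 0 [516. 266.]
[565.7 225.2] 284.0 278.2 -84.5 [577.1 248.4] 1587 [205. 241.]
[ 655.3 -175.7] 160.4 49.9 5.2 [ 676.2 -174. ] 31 [357. 204.]
[660.2 -43.4] 180.8 50.1 -2.7 [681.3 -43.6] 29 [307. 203.]
[869.1 499.9] 199.0 95.0 89.2 None 0 [ 96. 127.]
w [ 927.4 -224.7] 219.5 87.1 -50.9 [ 911.7 -215.9] 871 [619. 427.]
w [ 662.8 -154.7] 145.6 42.9 -3.6 [ 656.6 -147.9] 602 [457. 351.]
w [656.  -42.4] 184.8 51.0 -2.5 [621.1 -40.4] 298 [493. 256.]
w [449.5 -48.3] 119.5 51.5 -13.9 [450.6 -32.6] 64 [298. 198.]
w [570.7 142.9] 275.9 121.6 5.7 [491.1 113.4] 3561 [498.  64.]
t 17.55 tcp [469.6 -53.2 206.8] head 17.13 q1,q6 [ -9. -27.] F [ 1.   0.1 -1.8] w 35.1 gf 70.8
  shift cm [-0.07  0.04  5.48]
  turn deg [-0.01  0.03  0.13]
  shift after turn [-0.08  0.04  5.48]
```

Board120 still in place; press it.

Emit:
{"api": "move_arm", "payload": {
  "series": [3,-0.05,0.05,2,0,0,0,3,0,0,2,0,0,0,3,0,0,1.2,0,0,0,3,0,0,0.3,0,0,0,3,0,0,0,0,0,0]
}}

```text
time: 18.18
tool_pos: [0.4705, -0.0544, 0.152]
tcp_rot: [1.869, 2.525, 0.0]
wrist_force: [-0.7, 0.2, -1.6]
width: 0.418
grip_force: 70.8
```

Emit:
{"api": "move_arm", "payload": {
  "series": [3,0,0,0.2,0,0,0,3,0,0,0.1,0,0,0,3,0,0,0.1,0,0,0,3,0,0,0.05,0,0,0,3,0,0,0,0,0,0]
}}

```text
time: 18.8
tool_pos: [0.4707, -0.054, 0.148]
tcp_rot: [1.868, 2.525, 0.0]
wrist_force: [-1.8, -0.4, 3.8]
width: 0.411
grip_force: 71.4
```

Emit:
{"api": "move_arm", "payload": {
  "series": [3,0,0,0,0,0,0,3,0,0,0,0,0,0,3,0,0,0,0,0,0,3,0,0,0,0,0,0,3,0,0,0,0,0,0]
}}

```text
time: 19.42
tool_pos: [0.4707, -0.054, 0.148]
tcp_rot: [1.868, 2.525, 0.001]
wrist_force: [-1.6, 0.4, 5.6]
width: 0.418
grip_force: 71.6
```

Emit:
{"api": "move_arm", "payload": {
  "series": [3,0,0,0,0,0,0,3,0,0,0,0,0,0,3,0,0,0,0,0,0,3,0,0,0,0,0,0,3,0,0,0,0,0,0]
}}

```text
time: 20.05
tool_pos: [0.4707, -0.054, 0.148]
tcp_rot: [1.868, 2.525, 0.001]
wrist_force: [0.1, 0.6, 5.7]
width: 0.413
grip_force: 71.6
```

Run:
```python
from h import *
go([.5920,-.3318,.215],17)
```

```text
t 20.05 tcp [470.7 -54.  148. ] head 17.02 q1,q6 [-10. -27.] F [0.1 0.6 5.7] w 35.1 gf 71.6
  shift cm [-30.12   3.47  -6.69]
  turn deg [0.05 0.03 0.02]
  shift after turn [-30.12   3.48  -6.7 ]
```

Emit:
{"api": "move_arm", "payload": {
  "series": [3,0,0,-1,0,0,0,3,0,0,-3,0,0,0,3,0,0,-4,0,0,0,3,-6,0.7,0,0,0,0,3,-6,0.7,0,0,0,0]
}}

```text
time: 20.68
tool_pos: [0.5198, -0.1653, 0.2285]
tcp_rot: [1.865, 2.526, 0.002]
wrist_force: [0.8, 0.4, -2.3]
width: 0.413
grip_force: 70.8
```

Emit:
{"api": "move_arm", "payload": {
  "series": [3,-6,0.7,0,0,0,0,3,-6,0.7,0,0,0,0,3,-6.1,0.7,0,0,0,0,3,0,0,0,0,0,0,3,0,0,0,0,0,0]
}}

```text
time: 21.3
tool_pos: [0.5912, -0.3311, 0.2261]
tcp_rot: [-1.868, -2.523, -0.0]
wrist_force: [0.8, 0.7, -1.9]
width: 0.411
grip_force: 70.8
```

Run:
```python
from h import *
go([.5920,-.3316,.1425],17)
im=read_camera("wrist");save("w4",im)
```

```text
t 21.3 tcp [ 591.2 -331.1  226.1] head 16.97 q1,q6 [-31. -48.] F [ 0.8  0.7 -1.9] w 35.0 gf 70.8
  shift cm [-0.09  0.07  8.36]
  turn deg [-0.07 -0.13 -0.03]
  shift after turn [-0.07  0.06  8.36]
```

View pics/w4.png

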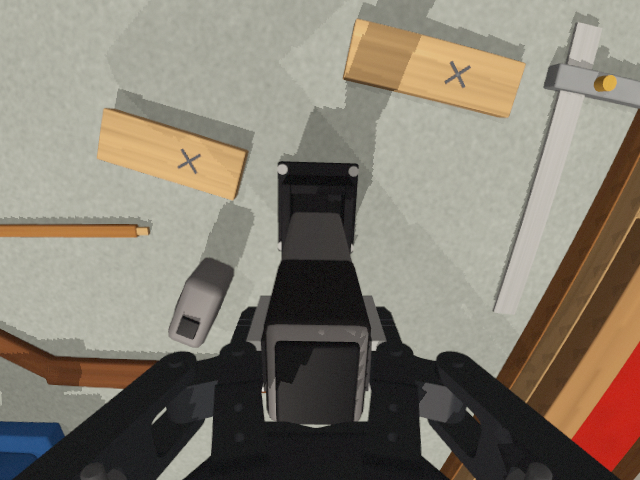

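The meter is centred over the stand pocket, with the stand spanning columns 278 to 357 in the picture. I'll lower it.

Emit:
{"api": "move_arm", "payload": {
  "series": [3,-0.05,0.05,2,0,0,0,3,0,0,1.5,0,0,0,3,0,0,1.5,0,0,0,3,0,0,1.5,0,0,0,3,0,0,0,0,0,0]
}}

```text
time: 21.98
tool_pos: [0.5912, -0.331, 0.1598]
tcp_rot: [-1.866, -2.522, 0.001]
wrist_force: [-0.0, -0.5, -1.7]
width: 0.416
grip_force: 70.8
```

Emit:
{"api": "move_arm", "payload": {
  "series": [3,0,0,0.8,0,0,0,3,0,0,0.5,0,0,0,3,0,0,0.2,0,0,0,3,0,0,0.1,0,0,0,3,0,0,0,0,0,0]
}}

```text
time: 22.6
tool_pos: [0.5926, -0.3319, 0.1465]
tcp_rot: [1.868, 2.525, 0.0]
wrist_force: [-0.4, 0.4, -1.7]
width: 0.414
grip_force: 70.8
```

Run:
```python
from h import *
go([.5920,-.3316,.1425],17)
```

```text
t 22.6 tcp [ 592.6 -331.9  146.5] head 17.02 q1,q6 [-31. -48.] F [-0.4  0.4 -1.7] w 35.2 gf 70.8
  shift cm [ 0.04 -0.05  0.4 ]
  turn deg [0.01 0.01 0.02]
  shift after turn [ 0.04 -0.05  0.4 ]
```

Emit:
{"api": "move_arm", "payload": {
  "series": [3,0,0,0.3,0,0,0,3,0,0,0.12,0,0,0,3,0,0,0,0,0,0,6,0,0,0,0,0,0,8.54,0,0,0,0,0,0]
}}

```text
time: 23.22
tool_pos: [0.5926, -0.3319, 0.1422]
tcp_rot: [1.868, 2.525, 0.0]
wrist_force: [-0.6, 0.4, -0.3]
width: 0.824
grip_force: 0.0
```

Emit:
{"api": "move_arm", "payload": {
  "series": [8.54,0,0,0,0,0,0,8.54,0,0,0,0,0,0,8.54,0,0,-2,0,0,0,8.54,0,0,-4,0,0,0,8.54,0,0,-6,0,0,0]
}}

```text
time: 23.85
tool_pos: [0.5914, -0.3312, 0.2623]
tcp_rot: [-1.866, -2.523, 0.001]
wrist_force: [0.5, -0.4, 0.1]
width: 1.001
grip_force: 0.0
```

Emit:
{"api": "move_arm", "payload": {
  "series": [8.54,0,0,-6,0,0,0,8.54,0,0,0,0,0,0,8.54,0,0,0,0,0,0]
}}

```text
time: 24.22
tool_pos: [0.5927, -0.3319, 0.3239]
tcp_rot: [1.867, 2.524, 0.0]
wrist_force: [-0.2, -0.6, -1.1]
width: 0.999
grip_force: 0.0
```

Run:
```python
from h import *
c=calibration("wrist");im=read_camera("wrist")
im2=read_camera("top");c2=calibration("top")
save("w5",np.hstack([im[:,160:480],cv2.resize(im2[150:310,380:500],(360,480),interpolation=cv2.INTER_CUBIC)]))
for b in boards(im2,c2): print(*b)
go([.55,.1,.4],-84.5+180)
```

```text
[358.2 141.4] 111.1 68.2 -15.7 None 0 [237. 319.]
[450.7 -48.9] 119.7 49.6 -14.0 [471.8 -53.2] 26 [310. 282.]
[ 485.1 -586. ] 248.8 36.1 16.6 None 0 [516. 265.]
[566.1 224.9] 284.3 277.3 -84.6 [607.2 251. ] 2197 [204. 241.]
[ 655.3 -175.7] 160.4 49.9 5.2 [ 614.2 -180.5] 250 [357. 204.]
[692.1 -30.4] 177.9 50.1 -2.6 [713.3 -30.3] 27 [301. 191.]
[868.4 500.2] 197.6 97.8 -89.6 None 0 [ 99. 129.]
t 24.32 tcp [ 591.7 -331.3  320.7] head 17.02 q1,q6 [-31. -48.] F [-0.4 -0.4 -0.5] w 84.8 gf 0.0
  shift cm [42.48  8.62 -7.86]
  turn deg [-1.000e-02 -1.600e-01 -7.848e+01]
  shift after turn [ 2.000e-02  4.334e+01 -7.930e+00]
```

View pics/w5.png

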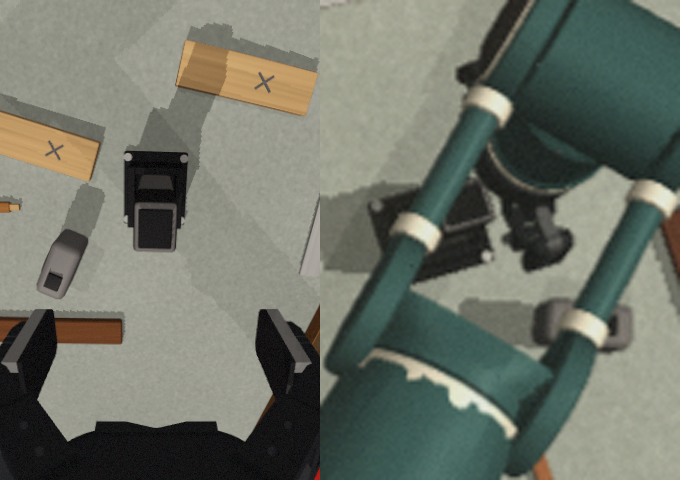

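The meter stands seated in its stand. The top view also shows that board180 was knocked to (692,−30) mm. I'll look at the jig next.

Emit:
{"api": "move_arm", "payload": {
  "series": [8.54,0,0,-0.9,0,0,-9.8,8.54,0,0,-0.9,0,0,-9.8,8.54,0,0,-0.9,0,0,-9.8,8.54,0,0,-0.9,0,0,-9.8,8.54,0,0,0,0,0,-9.8]
}}

```text
time: 24.95
tool_pos: [0.5921, -0.3316, 0.3567]
tcp_rot: [-0.644, -3.073, -0.001]
wrist_force: [0.5, -0.2, -0.4]
width: 1.001
grip_force: 0.0
```

Emit:
{"api": "move_arm", "payload": {
  "series": [8.54,0,0,0,0,0,-9.8,8.54,0,0,0,0,0,-9.8,8.54,0,0,0,0,0,-9.8,8.54,0,6.2,0,0,0,0,8.54,0,6.2,0,0,0,0]
}}

```text
time: 25.58
tool_pos: [0.5797, -0.2073, 0.3551]
tcp_rot: [0.145, -3.134, -0.004]
wrist_force: [0.2, 0.4, 0.0]
width: 1.0
grip_force: 0.0
```

Emit:
{"api": "move_arm", "payload": {
  "series": [8.54,0,6.2,0,0,0,0,8.54,0,6.2,0,0,0,0,8.54,0,6.2,0,0,0,0,8.54,0,6.2,0,0,0,0,8.54,0,6.2,0,0,0,0]
}}

```text
time: 26.2
tool_pos: [0.5502, 0.1021, 0.356]
tcp_rot: [0.148, -3.135, 0.001]
wrist_force: [1.2, 0.3, 0.4]
width: 1.002
grip_force: 0.0
```

Emit:
{"api": "move_arm", "payload": {
  "series": [8.54,0,6.2,0,0,0,0,8.54,0,6.2,0,0,0,0,8.54,0,0,0,0,0,0,8.54,0,0,0,0,0,0]
}}

```text
time: 26.7
tool_pos: [0.5392, 0.2234, 0.3563]
tcp_rot: [0.15, -3.135, 0.003]
wrist_force: [0.1, 0.3, -0.0]
width: 1.0
grip_force: 0.0
```

Run:
```python
from h import *
import pickle
go([.535,.225,.36],95.5)
c=calibration("wrist");im=read_camera("wrist");np.save("w6.npy",im);pickle.dump(c,open("w6.pkl","wb"))
save("w6",im)
c=calibration("top"); print("bottle",plane(c,[[277,145]],.15),plane(c,[[280,152]],.05))
```

```text
t 26.7 tcp [539.2 223.4 356.3] head 95.48 q1,q6 [ 20. -75.] F [ 0.1  0.3 -0. ] w 85.0 gf 0.0
  shift cm [ 0.4   0.2  -0.37]
  turn deg [-0.09 -0.17 -0.02]
  shift after turn [ 0.4   0.2  -0.37]
bottle [[0.78237804 0.02296265 0.15      ]] [[0.78973764 0.02282717 0.05      ]]
```

View pics/w6.png

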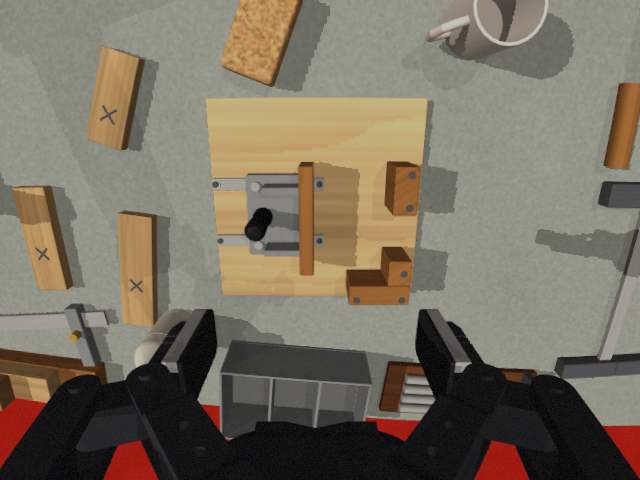

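The picture shows the jig square to the image. The end stop is at (378,287), the fence blocks are at (403,190) and (397,265), and the jaw face is at column 313 with its handle at (258,222). I'll zoom in once to get precise edges.

Run:
```python
from h import *
im=np.load("w6.npy")
save("crop6",cv2.resize(im[155:310,295:430],None,fx=3.8,fy=3.8,interpolation=cv2.INTER_CUBIC))
```

```text
(no output)
```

View pics/crop6.png

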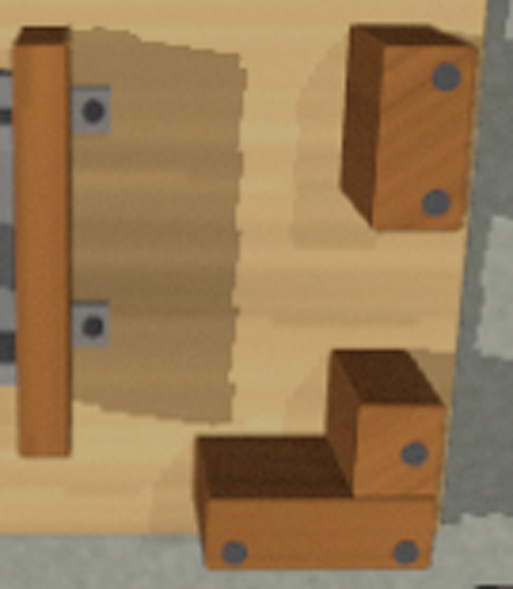

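The zoomed crop gives these edges:
- The fence top edge runs from (384,44) to (376,230) and from (358,405) to (353,495).
- The stop's top front edge runs from (205,499) to (435,494), and its bottom edge is at row 437.

```bash
cat > jig.py <<'E'
from h import *
import pickle
c=pickle.load(open("w6.pkl","rb"))
f=lambda a,z: plane(c,np.array(a)/3.8+[295,155],z)[:,:2]*1000
FT=f([(384,44),(376,230),(358,405),(353,495)],.072); FB=f([(350,25),(342,188),(333,350)],.012)
ST=f([(205,499),(435,494)],.072); SB=f([(195,437),(328,437)],.012)
J=f([(70,35),(70,455)],.072)
E
python3 - <<'E'
from jig import *
for n in ["FT","FB","ST","SB","J"]: print(n,globals()[n].round(1).tolist())
def ang(p): d=p[-1]-p[0]; return np.degrees(np.arctan2(d[1],d[0]))
print(ang(FT),ang(FB),ang(ST)+90,ang(SB)+90,ang(J))
A=np.radians(5.3);ex=np.array([np.cos(A),np.sin(A)]);ey=np.array([-ex[1],ex[0]])
for n in ["FT","FB","ST","SB","J"]: print(n,(globals()[n]@ex).round(1),(globals()[n]@ey).round(1))
E
```

```text
FT [[496.4, 314.2], [555.3, 321.3], [615.8, 325.3], [649.0, 329.1]]
FB [[496.9, 315.3], [555.1, 321.4], [617.4, 327.8]]
ST [[655.3, 278.4], [646.0, 357.4]]
SB [[657.9, 280.2], [653.0, 331.5]]
J [[503.3, 217.5], [643.2, 230.7]]
5.550657740532512 5.949868070039349 186.6653576898454 185.40059780521563 5.380726896168573
FT [523.3 582.6 643.3 676.6] [267.  268.7 267.  267.7]
FB [523.9 582.5 645.1] [268.  268.8 269.4]
ST [678.2 676.3] [216.7 296.2]
SB [680.9 680.8] [218.2 269.8]
J [521.2 661.8] [170.1 170.3]
```

```bash
cat >> jig.py <<'E'
A=np.radians(5.45);ex=np.array([np.cos(A),np.sin(A)]);ey=np.array([-ex[1],ex[0]])
P=np.vstack([FT,FB]); 
x0=np.mean([*(FT@ex)[:3]+[155,95,35],*(FB@ex)+[155,95,35],(ST@ex).mean(),(SB@ex).mean()]); y0=(P@ey).mean()-25
def J2W(x,y): return ((x0+x)*ex+(y0+y)*ey)/1000   # jig mm -> world m
E
python3 - <<'E'
from jig import *
print(x0,y0,J2W(0,0),"jaw",(J@ey).mean()-y0)
im=read_camera("top");ct=calibration("top")
for b in boards(im,ct): print(*b)
for b in boards(np.load("w6.npy"),c): print("w",*b)
hsv=cv2.cvtColor(im,cv2.COLOR_RGB2HSV)
m=((hsv[:,:,1]>200)&(hsv[:,:,0]<14)&(hsv[:,:,2]>150)&(np.arange(480)[:,None]>110)).astype(np.uint8)[:,:320]
M=cv2.moments(m);print("cap",plane(ct,[[M["m10"]/M["m00"],M["m01"]/M["m00"]]],.148),M["m00"])
g=np.array([.692,-.0304])+.014*np.array([.999,-.045])
go([*g,.2],87.4)
E
```

```text
679.2759421472083 241.52401191688182 [0.65326601 0.30494783] jaw -72.91771982013748
[304.4 720.5] 111.5 30.8 6.8 None 0 [ 10. 345.]
[358.2 141.5] 111.1 68.2 -15.8 [321.1 162.2] 1 [237. 319.]
[414.1 631. ] 112.1 32.3 6.0 [373.1 616. ] 2 [ 46. 302.]
[450.7 -49. ] 119.7 49.6 -14.2 [471.3 -52.7] 28 [310. 282.]
[ 440.  -320.9] 138.1 49.3 -1.8 [ 460.6 -320.8] 32 [414. 284.]
[483.2 340.1] 133.6 38.4 5.7 [515.3 348.5] 106 [159. 274.]
[ 485.7 -586.4] 247.7 35.6 16.3 None 0 [516. 265.]
[567.8 204. ] 278.4 241.3 5.6 [588.  211.5] 2606 [213. 235.]
[ 655.3 -175.7] 160.4 49.9 5.2 [ 614.3 -180.8] 244 [357. 204.]
[693.  -30.4] 179.5 50.1 -2.6 [713.5 -30.6] 26 [301. 191.]
[869.1 500. ] 199.3 95.0 89.2 None 0 [ 96. 128.]
w [1091.7  -94. ] 116.0 102.4 -79.5 None 0 [130. 465.]
w [1019.7  641.9] 116.1 104.7 -89.5 None 0 [501. 465.]
w [985.8 906.2] 225.8 57.9 47.3 None 0 [628. 446.]
w [938.6 392.7] 90.1 50.7 70.6 None 0 [392. 425.]
w [690.  -29.7] 180.5 49.6 -2.3 [711.4 -30.9] 64 [136. 269.]
w [ 652.8 -173.5] 160.7 56.2 4.3 [ 613.8 -182.8] 582 [ 40. 236.]
w [570.3 227.4] 290.8 280.4 5.4 [591.  285.3] 9469 [312. 198.]
w [410.9 634.4] 112.0 38.8 6.1 [405.1 622.1] 82 [625. 125.]
w [449.1 -49.1] 119.5 50.0 -14.1 [468.7 -54.5] 100 [112.  97.]
w [360.3 138.2] 103.6 70.4 -15.3 [372.8 145.4] 20 [260.  37.]Traceback (most recent call last):
  File "<stdin>", line 8, in <module>
ZeroDivisionError: float division by zero
```

Emit:
{"api": "move_arm", "payload": {
  "series": [6.8,0,0,0,0,0,8.1,6.8,-3.56,-4.93,1.6,0,0,0,6.8,-3.56,-4.93,1.6,0,0,0,6.8,-3.56,-4.93,1.6,0,0,0,6.8,-3.56,-4.93,1.6,0,0,0]
}}

```text
time: 27.42
tool_pos: [0.6726, 0.0173, 0.2941]
tcp_rot: [0.078, 3.14, -0.0]
wrist_force: [0.1, 0.1, 1.2]
width: 0.795
grip_force: 0.0
```

Emit:
{"api": "move_arm", "payload": {
  "series": [6.8,-3.57,-4.94,1.6,0,0,0,6.8,0,0,0,0,0,0,6.8,0,0,0,0,0,0]
}}

```text
time: 27.8
tool_pos: [0.7046, -0.0311, 0.2781]
tcp_rot: [-0.078, -3.139, -0.001]
wrist_force: [0.4, 0.7, 0.4]
width: 0.797
grip_force: 0.0
```

Run:
```python
from h import *
go([.706,-.031,.011],87.4)
c=calibration("wrist");im=read_camera("wrist");save("w7",im)
for b in boards(im,c): print("w",*b)
```

```text
t 27.8 tcp [704.6 -31.1 278.1] head 87.14 q1,q6 [ -5. -92.] F [0.4 0.7 0.4] w 67.7 gf 0.0
  shift cm [-1.800e-01  1.000e-02  2.671e+01]
  turn deg [ 0.03 -0.07 -0.26]
  shift after turn [-1.400e-01  2.000e-02  2.671e+01]
w [1120.4  212.5] 119.2 108.8 -5.3 [1172.  162.] 1 [473. 459.]
w [1093.2 -313.3] 119.0 109.0 -0.6 [1148.9 -267.7] 3 [158. 459.]
w [1093.3  422.3] 306.4 145.5 28.0 None 0 [611. 405.]
w [ 902.2 -351.9] 284.7 48.5 88.8 None 0 [ 93. 348.]
w [971.8 -43.4] 262.5 172.3 87.1 [ 925.3 -148.1] 13 [310. 390.]
w [691.3 -30.2] 178.7 49.8 -2.5 [711.4 -31.1] 117 [316. 181.]
w [ 654.3 -173.3] 159.3 54.2 5.3 [ 609.8 -181.2] 1707 [183. 154.]
w [599.4 214.2] 261.2 208.7 -84.5 [586.7 214.3] 11266 [532.  96.]
```

View pics/w7.png

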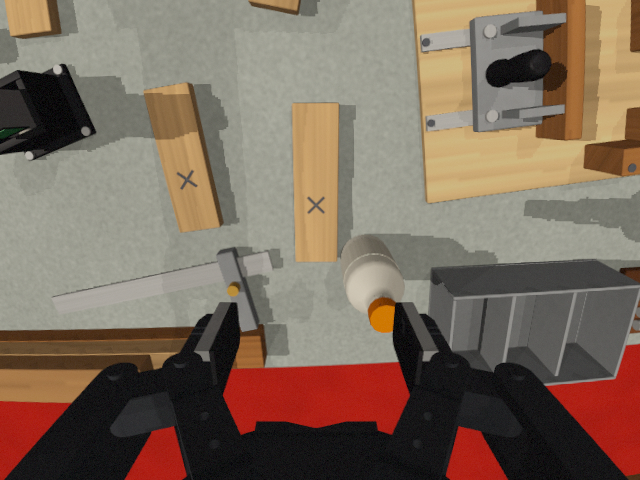

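The picture shows board180 at (316,181), straight between the fingers. The bottle at (372,275) is clear beyond its end. I'll descend.

Emit:
{"api": "move_arm", "payload": {
  "series": [6.8,-0.1,0.05,6,0,0,0,6.8,0,0,6,0,0,0,6.8,0,0,5,0,0,0,6.8,0,0,4,0,0,0,6.8,0,0,3,0,0,0]
}}

```text
time: 28.48
tool_pos: [0.705, -0.0273, 0.0377]
tcp_rot: [-0.071, -3.14, -0.0]
wrist_force: [-0.3, 0.4, 0.0]
width: 0.796
grip_force: 0.0
```

Emit:
{"api": "move_arm", "payload": {
  "series": [6.8,0,0,1,0,0,0,6.8,0,0,0,0,0,0,6.8,0,0,0,0,0,0,6.8,0,0,0,0,0,0]
}}

```text
time: 28.98
tool_pos: [0.7076, -0.0289, 0.0308]
tcp_rot: [0.073, 3.137, -0.0]
wrist_force: [0.4, 0.2, 0.4]
width: 0.796
grip_force: 0.0
```

Run:
```python
from h import *
go([.7055,-.0308,.010],87.45)
```

```text
t 28.98 tcp [707.6 -28.9  30.8] head 87.32 q1,q6 [ -4. -92.] F [0.4 0.2 0.4] w 67.6 gf 0.0
  shift cm [ 0.2  -0.2   2.08]
  turn deg [-0.01  0.2  -0.13]
  shift after turn [ 0.2  -0.2   2.08]
```

Emit:
{"api": "move_arm", "payload": {
  "series": [6.8,0.2,-0.15,1,0,0,0,6.8,0,0,0.6,0,0,0,6.8,0,0,0.3,0,0,0,6.8,0,0,0,0,0,0,4.5,0,0,0,0,0,0],
  "grip_force": 40
}}

```text
time: 29.6
tool_pos: [0.7042, -0.0303, 0.0097]
tcp_rot: [0.073, 3.141, -0.0]
wrist_force: [-0.3, -3.6, 2.1]
width: 0.599
grip_force: 1.7
```

Emit:
{"api": "move_arm", "payload": {
  "series": [4.5,0,0,0,0,0,0,4.5,0,0,0,0,0,0,4.5,0,0,0,0,0,0,4.5,0,0,0,0,0,0,4.5,0,0,0,0,0,0]
}}

```text
time: 30.22
tool_pos: [0.7044, -0.0303, 0.0099]
tcp_rot: [0.074, 3.14, -0.0]
wrist_force: [1.2, 0.1, 1.9]
width: 0.571
grip_force: 43.9
```

Run:
```python
from h import *
go()
```

```text
t 30.23 tcp [704.4 -30.3   9.9] head 87.32 q1,q6 [ -4. -92.] F [1.2 0.1 1.9] w 48.5 gf 43.9
```

Emit:
{"api": "move_arm", "payload": {
  "series": [4.5,0,0,-2,0,0,0,4.5,0,0,-4,0,0,0,4.5,0,0,-5,0,0,0,4.5,0,0,-6,0,0,0,4.5,0,0,0,0,0,0]
}}

```text
time: 30.85
tool_pos: [0.7085, -0.0306, 0.1891]
tcp_rot: [0.073, 3.127, -0.001]
wrist_force: [0.8, 0.9, -2.0]
width: 0.575
grip_force: 43.7
```

Run:
```python
from jig import *
print(J2W(-83,-6))
go([*J2W(-83,-6),.18],95.45)
```

```text
[0.57121107 0.29109186]
t 30.85 tcp [708.5 -30.6 189.1] head 87.31 q1,q6 [ -4. -92.] F [ 0.8  0.9 -2. ] w 48.9 gf 43.7
  shift cm [15.24 31.5   0.68]
  turn deg [-0.09  0.81 -8.14]
  shift after turn [10.61 33.33  0.91]
```

Emit:
{"api": "move_arm", "payload": {
  "series": [4.5,2.5,5.25,0,0,0,0,4.5,2.5,5.25,0,0,0,0,4.5,2.5,5.25,0,0,0,0,4.5,2.5,5.25,0,0,0,0,4.5,2.5,5.25,0,0,0,0]
}}

```text
time: 31.48
tool_pos: [0.5897, 0.239, 0.1791]
tcp_rot: [-0.074, -3.139, 0.001]
wrist_force: [1.0, 0.3, -1.6]
width: 0.576
grip_force: 43.6
```

Emit:
{"api": "move_arm", "payload": {
  "series": [4.5,2.5,5.25,0,0,0,0,4.5,0,0,0,0,0,-8.1,4.5,0,0,0,0,0,0,4.5,0,0,0,0,0,0]
}}

```text
time: 31.98
tool_pos: [0.5688, 0.2907, 0.1793]
tcp_rot: [0.144, -3.138, 0.001]
wrist_force: [1.1, -1.0, -0.2]
width: 0.572
grip_force: 43.6
```

Run:
```python
from jig import *
go([*J2W(-83,-6),.1],95.45)
im=read_camera("top")
for b in boards(im,calibration("top")): print(*b)
```

```text
t 31.98 tcp [568.8 290.7 179.3] head 95.25 q1,q6 [ 25. -70.] F [ 1.1 -1.  -0.2] w 48.6 gf 43.6
  shift cm [-0.25  0.02  7.93]
  turn deg [-0.03 -0.04 -0.2 ]
  shift after turn [-0.24  0.02  7.93]
[304.4 720.3] 111.4 30.9 6.5 None 0 [ 10. 345.]
[358.3 141.2] 111.3 68.0 -15.7 None 0 [237. 319.]
[414.3 630.7] 112.4 32.5 6.0 [407.7 619.5] 2 [ 46. 302.]
[450.7 -49. ] 119.7 49.5 -14.1 [471.6 -53.2] 24 [310. 282.]
[ 439.9 -320.9] 138.1 49.3 -1.8 [ 460.6 -320.8] 32 [414. 284.]
[ 485.2 -586.2] 247.0 35.7 16.5 None 0 [516. 265.]
[566.3 219.6] 278.4 272.8 5.6 [589.8 219.8] 3133 [208. 236.]
[ 655.3 -175.7] 160.4 49.9 5.2 [ 614.3 -180.9] 240 [357. 204.]
[869.1 500. ] 199.3 95.0 89.2 None 0 [ 96. 128.]
```

Emit:
{"api": "move_arm", "payload": {
  "series": [4.5,-0.1,0,4,0,0,-0.2,4.5,0,0,4,0,0,0,4.5,0,0,3,0,0,0,4.5,0,0,2,0,0,0,4.5,0,0,0.8,0,0,0]
}}

```text
time: 32.65
tool_pos: [0.5712, 0.2912, 0.0415]
tcp_rot: [-0.151, 3.137, 0.001]
wrist_force: [2.2, -0.6, 1.0]
width: 0.575
grip_force: 45.1
```

Emit:
{"api": "move_arm", "payload": {
  "series": [4.5,0,0,0,0,0,0,4.5,0,0,0,0,0,0,4.5,0,0,0,0,0,0]
}}

```text
time: 33.02
tool_pos: [0.5712, 0.2912, 0.0421]
tcp_rot: [-0.153, 3.136, -0.0]
wrist_force: [5.5, -0.3, -5.5]
width: 0.574
grip_force: 46.4
```

Run:
```python
from jig import *
go([*J2W(-77,0),.022],95.45)
```

```text
t 33.02 tcp [571.2 291.2  42.1] head 95.58 q1,q6 [ 25. -71.] F [ 5.5 -0.3 -5.5] w 48.8 gf 46.4
  shift cm [-0.6   0.59  2.01]
  turn deg [-0.01  0.13  0.13]
  shift after turn [-0.6   0.59  2.01]
```

Emit:
{"api": "move_arm", "payload": {
  "series": [4.5,0,0,0,0,0,0,4.5,0,0,0,0,0,0]
}}

```text
time: 33.28
tool_pos: [0.5712, 0.2912, 0.0421]
tcp_rot: [-0.153, 3.135, -0.0]
wrist_force: [5.1, -0.0, -5.4]
width: 0.572
grip_force: 46.4
```

Run:
```python
from jig import *
s=read_state();go();print(s["torque"])
im=read_camera("top");ct=calibration("top")
for z in(.018,.05):
  for b in boards(im,ct,z)[-4:]: print(*b)
cw=calibration("wrist");iw=read_camera("wrist");np.save("w8.npy",iw);pickle.dump(cw,open("w8.pkl","wb"))
for b in boards(iw,cw,.05): print("w",*b)
```

```text
t 33.27 tcp [571.2 291.2  42.1] head 95.58 q1,q6 [ 25. -71.] F [ 5.1 -0.  -5.4] w 48.6 gf 46.4
[-0.17746517 -0.93005948 -0.19953149]
[ 485.6 -586.3] 247.7 35.7 16.4 None 0 [516. 265.]
[567.3 208. ] 278.2 249.5 5.4 [589.6 208.4] 2685 [214. 237.]
[ 655.3 -175.7] 160.4 50.1 5.1 [ 614.1 -180.7] 248 [357. 204.]
[869.1 500.1] 199.3 95.0 89.2 None 0 [ 95. 128.]
[ 483.8 -576.4] 242.8 35.0 16.4 None 0 [516. 265.]
[563.9 202.2] 272.7 244.5 5.4 [585.8 202.6] 2685 [214. 237.]
[ 650.1 -173.9] 157.2 49.1 5.1 [ 609.7 -178.8] 248 [357. 204.]
[859.7 488.4] 195.4 93.1 89.2 None 0 [ 95. 128.]
w [537.8 262.8] 193.0 177.7 -85.7 [539.5 272.9] 41765 [257. 210.]
```

A steady force on the finger suggests it rubs the fence block edge on the −x side. I'll shift 4 mm towards the stop.

Emit:
{"api": "move_arm", "payload": {
  "series": [4.5,-0.2,-0.3,0,0,0,0,4.5,-0.2,0,0,0,0,0,4.5,0,0,0,0,0,0,4.5,0,0,0,0,0,0]
}}

```text
time: 33.88
tool_pos: [0.5739, 0.2889, 0.0416]
tcp_rot: [0.154, -3.137, 0.0]
wrist_force: [-1.1, 0.1, -1.1]
width: 0.572
grip_force: 43.8
```

Run:
```python
from jig import *
s=read_state();go([*J2W(-77,0),.022],95.45);print(s["torque"])
iw=np.load("w8.npy")
cw=pickle.load(open("w8.pkl","rb"))
print(proj(cw,[[*J2W(x,y),z] for x,y,z in[(-95,25,.072),(-35,25,.072),(0,0,.072),(-83,19,.05)]]))
save("w8",iw)
```

```text
t 33.88 tcp [573.9 288.9  41.6] head 95.62 q1,q6 [ 24. -71.] F [-1.1  0.1 -1.1] w 48.6 gf 43.8
  shift cm [-0.35  0.84  1.96]
  turn deg [-0.   -0.03  0.17]
  shift after turn [-0.35  0.84  1.96]
[0.03321486 0.02782681 0.00970662]
[[403.3096883  338.88100841]
 [389.30834232 460.50120748]
 [327.64739834 514.26365383]
 [374.45615249 332.76233315]]
```

View pics/w8.png

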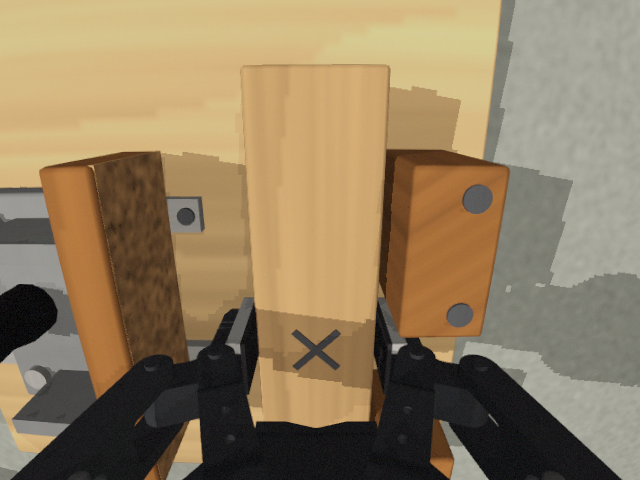

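The picture confirms it: the fence block's corner at (400,335) was beside the right finger's knuckle. The force is gone now, so I'll lower, then push to the stop and the fence.

Emit:
{"api": "move_arm", "payload": {
  "series": [4.5,-0.2,0,1,0,0,0.1,4.5,0,0,0.6,0,0,0,4.5,0,0,0.2,0,0,0,4.5,0,0,0,0,0,0,4.5,0,0,0,0,0,0]
}}

```text
time: 34.5
tool_pos: [0.5764, 0.2892, 0.0238]
tcp_rot: [-0.151, 3.138, 0.0]
wrist_force: [0.3, -0.5, -0.3]
width: 0.574
grip_force: 43.8
```

Emit:
{"api": "move_arm", "payload": {
  "series": [4.5,0,0,0.1,0,0,0,4.5,0,0,0.05,0,0,0,4.5,0,0,0,0,0,0]
}}

```text
time: 34.88
tool_pos: [0.5763, 0.2891, 0.0222]
tcp_rot: [-0.151, 3.138, 0.0]
wrist_force: [-0.5, -0.3, -0.6]
width: 0.577
grip_force: 43.8
```

Run:
```python
from jig import *
s=read_state();go([*J2W(-77,0),.022],95.45);print(s["torque"])
```

```text
t 34.88 tcp [576.3 289.1  22.2] head 95.51 q1,q6 [ 24. -71.] F [-0.5 -0.3 -0.6] w 49.0 gf 43.8
  shift cm [-0.12  0.84  0.02]
  turn deg [0.   0.01 0.06]
  shift after turn [-0.12  0.84  0.02]
[ 0.06218748 -0.04523829 -0.01537535]
```

Almost on the plate. I'll push towards the stop, then the fence.

Emit:
{"api": "move_arm", "payload": {
  "series": [4.5,0,0.3,0.05,0,0,0,4.5,0,0.3,0,0,0,0,4.5,-0.1,0,0,0,0,0,4.5,0,0,0,0,0,0]
}}

```text
time: 35.38
tool_pos: [0.5758, 0.2952, 0.0219]
tcp_rot: [0.15, -3.136, 0.0]
wrist_force: [-3.4, -1.8, 4.8]
width: 0.574
grip_force: 44.5
```

Emit:
{"api": "move_arm", "payload": {
  "series": [4.5,-0.1,0.1,0,0,0,0,4.5,0,0,0,0,0,0]
}}

```text
time: 35.62
tool_pos: [0.5758, 0.2952, 0.0219]
tcp_rot: [0.15, -3.134, 0.003]
wrist_force: [-5.7, -6.0, 8.3]
width: 0.572
grip_force: 44.9
```

Emit:
{"api": "move_arm", "payload": {
  "series": [4.5,-0.1,0.1,0,0,0,0,4.5,0,0,0,0,0,0]
}}

```text
time: 35.88
tool_pos: [0.5758, 0.2953, 0.0219]
tcp_rot: [0.15, -3.132, 0.006]
wrist_force: [-9.9, -9.3, 11.4]
width: 0.571
grip_force: 45.2
```

Run:
```python
from jig import *
s=read_state();go([*J2W(-77,0),.022],95.45);print(s["torque"], R.from_rotvec(s["tcp_rot"]).inv().apply(s["wrist_force"]))
```

```text
t 35.88 tcp [575.8 295.3  21.9] head 95.5 q1,q6 [ 25. -70.] F [-9.9 -9.3 11.4] w 48.5 gf 45.2
  shift cm [-0.1   0.23 -0.01]
  turn deg [-0.19 -0.37  0.05]
  shift after turn [-0.1   0.23 -0.01]
[-1.17280216  1.30268267 -0.24127487] [ 10.80239975  -8.38898284 -11.33896256]
```

Emit:
{"api": "move_arm", "payload": {
  "series": [4.5,0.1,-0.1,-0.1,0,0,0,4.5,0,0,0,0,0,0,6.4,0,0,0,0,0,0,6.4,0,0,0,0,0,0,6.4,0,0,0,0,0,0]
}}

```text
time: 36.5
tool_pos: [0.5781, 0.2968, 0.0228]
tcp_rot: [-0.151, 3.137, 0.001]
wrist_force: [0.5, 0.7, 0.9]
width: 0.753
grip_force: 0.0
```

Emit:
{"api": "move_arm", "payload": {
  "series": [6.4,0,0,-1,0,0,0,6.4,0,0,-3,0,0,0,6.4,0,0,-4,0,0,0,6.4,0,0,-5,0,0,0,6.4,0,0,-6,0,0,0]
}}

```text
time: 37.12
tool_pos: [0.5768, 0.296, 0.2138]
tcp_rot: [0.151, -3.137, 0.001]
wrist_force: [1.1, 0.7, -0.4]
width: 0.75
grip_force: 0.0
```

Emit:
{"api": "move_arm", "payload": {
  "series": [6.8,5,0,-6,0,0,0,6.8,5,0,-4,0,0,0,6.8,0,0,0,0,0,0,6.8,0,0,0,0,0,0,6.8,0,0,0,0,0,0]
}}

```text
time: 37.75
tool_pos: [0.4892, 0.2873, 0.2977]
tcp_rot: [0.15, -3.135, 0.002]
wrist_force: [0.1, -0.4, 0.4]
width: 0.801
grip_force: 0.0
```

```bash
cat >> jig.py <<'E'
def edges(im,cc,z,ys,xs,name=None,res=.5):
    """rectify the plane z over jig ranges (mm): rows = x descending, cols = y ascending"""
    X=np.arange(xs[1],xs[0],-res);Y=np.arange(ys[0],ys[1],res)
    G=np.array([[*J2W(x,y),z] for x in X for y in Y]); p=proj(cc,G).astype(np.float32).reshape(len(X),len(Y),2)
    return cv2.remap(im,p[:,:,0],p[:,:,1],cv2.INTER_LINEAR),X,Y
E
python3 - <<'E'
from jig import *
go()
cw=calibration("wrist");iw=read_camera("wrist");np.save("w9.npy",iw);pickle.dump(cw,open("w9.pkl","wb"))
r,X,Y=edges(iw,cw,.03,(-60,50),(-200,20))
g=r.astype(float).mean(2)
# profile across y at back part (x<-160), along x at y in -15..15
i=(X<-160)&(X>-172); gy=np.gradient(cv2.GaussianBlur(g[i].mean(0)[None],(5,1),1)[0]); k=np.argsort(-abs(gy))[:12]; print("y edges",[(Y[j],round(gy[j],1)) for j in sorted(k)])
j=(Y>-15)&(Y<10); gx=np.gradient(cv2.GaussianBlur(g[:,j].mean(1)[None],(5,1),1)[0]); k=np.argsort(-abs(gx))[:16]; print("x edges",[(X[a],round(gx[a],1)) for a in sorted(k)])
im=read_camera("top")
for b in boards(im,calibration("top")): print(*b)
E
```

```text
t 37.75 tcp [489.2 287.3 297.7] head 95.49 q1,q6 [ 28. -68.] F [ 0.1 -0.4  0.4] w 68.1 gf 0.0
y edges [(np.float64(21.0), np.float64(-2.4)), (np.float64(21.5), np.float64(-4.7)), (np.float64(22.0), np.float64(-7.4)), (np.float64(22.5), np.float64(-7.4)), (np.float64(23.0), np.float64(-3.9)), (np.float64(37.5), np.float64(3.0)), (np.float64(38.0), np.float64(5.1)), (np.float64(38.5), np.float64(6.1)), (np.float64(39.0), np.float64(5.7)), (np.float64(39.5), np.float64(4.7)), (np.float64(40.0), np.float64(3.9)), (np.float64(40.5), np.float64(3.0))]
x edges [(np.float64(0.5), np.float64(6.7)), (np.float64(0.0), np.float64(9.2)), (np.float64(-0.5), np.float64(11.6)), (np.float64(-1.0), np.float64(13.8)), (np.float64(-1.5), np.float64(14.3)), (np.float64(-2.0), np.float64(12.4)), (np.float64(-2.5), np.float64(9.3)), (np.float64(-179.5), np.float64(-8.7)), (np.float64(-180.0), np.float64(-13.0)), (np.float64(-180.5), np.float64(-14.6)), (np.float64(-181.0), np.float64(-12.4)), (np.float64(-182.5), np.float64(13.2)), (np.float64(-183.0), np.float64(17.5)), (np.float64(-183.5), np.float64(17.3)), (np.float64(-184.0), np.float64(13.9)), (np.float64(-184.5), np.float64(8.8))]
[304.6 720.5] 110.7 29.9 4.9 None 0 [ 10. 345.]
[358.2 141.5] 111.0 67.9 -16.0 None 0 [237. 319.]
[414.1 630.8] 112.0 32.2 5.4 [443.8 623. ] 1 [ 46. 302.]
[450.7 -49. ] 119.7 49.5 -14.0 [471.3 -53.5] 25 [310. 282.]
[ 439.9 -320.9] 138.1 49.3 -1.8 [ 460.4 -320.7] 33 [414. 284.]
[ 485.  -586.8] 244.7 35.6 16.2 None 0 [516. 265.]
[565.7 225. ] 284.4 278.2 -84.5 [596.  238.4] 3578 [202. 242.]
[ 655.3 -175.7] 160.4 49.9 5.2 [ 614.5 -180.7] 239 [357. 204.]
[869.1 499.9] 199.0 94.9 89.3 None 0 [ 96. 127.]
```

Emit:
{"api": "move_arm", "payload": {
  "series": [6.8,-1.7,-5.96,0,0,0,0,6.8,-1.7,-5.96,0,0,0,0,6.8,-1.7,-5.96,0,0,0,0,6.8,-1.7,-5.96,0,0,0,0,6.8,-1.7,-5.96,0,0,0,0]
}}

```text
time: 38.48
tool_pos: [0.603, -0.003, 0.2982]
tcp_rot: [0.15, -3.136, -0.001]
wrist_force: [0.5, -0.4, 0.0]
width: 0.795
grip_force: 0.0
```

Emit:
{"api": "move_arm", "payload": {
  "series": [6.8,-1.7,-5.96,2,0,0,0,6.8,-1.7,-5.96,4,0,0,0,6.8,-1.7,-5.96,4,0,0,0,6.8,0,0,0,0,0,0,6.8,0,0,0,0,0,0]
}}

```text
time: 39.1
tool_pos: [0.6622, -0.154, 0.2111]
tcp_rot: [0.149, -3.136, -0.002]
wrist_force: [-0.0, 0.4, 0.4]
width: 0.798
grip_force: 0.0
```

Run:
```python
from jig import *
im=read_camera("wrist");
for b in boards(im,calibration("wrist")): print("w",*b)
go([.670,-.174,.03],95.2)
```

```text
w [970.8  98.2] 91.7 83.6 -87.6 [1012.1   62.2] 1 [473. 461.]
w [1007.8 -339.1] 92.7 89.4 7.6 [1045.1 -295.8] 3 [158. 460.]
w [1014.1 -539.1] 192.6 64.3 -38.7 None 0 [ 18. 437.]
w [ 918.5 -173.1] 133.3 65.6 -89.4 [ 906.4 -185.1] 25 [278. 410.]
w [ 904.6 -461.3] 128.4 36.9 -89.9 None 0 [ 42. 381.]
w [ 656.  -175.6] 159.1 49.8 5.2 [ 610.  -184.3] 2257 [292. 196.]
w [574.7 135.7] 272.9 121.2 5.7 [651.2 127.5] 3882 [597. 155.]
t 39.15 tcp [ 662.7 -153.4  212.5] head 95.52 q1,q6 [ -15. -111.] F [ 0.3 -0.3  0.6] w 67.8 gf 0.0
  shift cm [-0.54 -2.14 18.25]
  turn deg [ 0.04 -0.02  0.32]
  shift after turn [-0.54 -2.12 18.25]
```

Emit:
{"api": "move_arm", "payload": {
  "series": [6.8,-0.57,-2.15,0,0,0,0.3,6.8,0,0,5,0,0,0,6.8,0,0,5,0,0,0,6.8,0,0,4,0,0,0,6.8,0,0,3,0,0,0]
}}

```text
time: 39.78
tool_pos: [0.6705, -0.1746, 0.0419]
tcp_rot: [-0.145, 3.138, -0.001]
wrist_force: [1.2, -0.9, -0.0]
width: 0.797
grip_force: 0.0
```

Emit:
{"api": "move_arm", "payload": {
  "series": [6.8,0,0,1,0,0,0,6.8,0,0,0,0,0,0,6.8,0,0,0,0,0,0]
}}

```text
time: 40.15
tool_pos: [0.672, -0.1752, 0.0351]
tcp_rot: [-0.143, 3.135, -0.002]
wrist_force: [0.2, -0.3, 0.4]
width: 0.801
grip_force: 0.0
```

Run:
```python
from jig import *
go([.6705,-.1743,.010],95.2)
```

```text
t 40.15 tcp [ 672.  -175.2   35.1] head 95.23 q1,q6 [ -17. -112.] F [ 0.2 -0.3  0.4] w 68.1 gf 0.0
  shift cm [0.15 0.1  2.51]
  turn deg [-0.09  0.2   0.03]
  shift after turn [0.14 0.1  2.51]
```

Emit:
{"api": "move_arm", "payload": {
  "series": [6.8,0.1,0.1,1.2,0,0,0,6.8,0,0,0.8,0,0,0,6.8,0,0,0.35,0,0,0,6.8,0,0,0,0,0,0,4.5,0,0,0,0,0,0]
}}

```text
time: 40.78
tool_pos: [0.6693, -0.1739, 0.0093]
tcp_rot: [-0.143, 3.138, -0.0]
wrist_force: [0.4, -0.0, 0.4]
width: 0.602
grip_force: 0.0
```

Emit:
{"api": "move_arm", "payload": {
  "series": [4.5,0,0,0,0,0,0,4.5,0,0,0,0,0,0,4.5,0,0,0,0,0,0,4.5,0,0,0,0,0,0,4.5,0,0,0,0,0,0]
}}

```text
time: 41.4
tool_pos: [0.6695, -0.1739, 0.0096]
tcp_rot: [-0.143, 3.138, -0.0]
wrist_force: [0.6, 0.4, 3.0]
width: 0.575
grip_force: 44.0
```

Emit:
{"api": "move_arm", "payload": {
  "series": [4.5,0,0,-2,0,0,0,4.5,0,0,-4,0,0,0,4.5,0,0,-5,0,0,0,4.5,0,0,-5,0,0,0,4.5,0,0,-3,0,0,0]
}}

```text
time: 42.02
tool_pos: [0.6701, -0.174, 0.2039]
tcp_rot: [-0.143, 3.134, -0.002]
wrist_force: [0.8, -0.3, -1.1]
width: 0.574
grip_force: 43.6
```

Emit:
{"api": "move_arm", "payload": {
  "series": [4.5,0,0,0,0,0,0,4.5,0,0,0,0,0,0]
}}

```text
time: 42.28
tool_pos: [0.668, -0.1734, 0.1978]
tcp_rot: [0.143, -3.136, -0.001]
wrist_force: [0.3, 1.1, -1.3]
width: 0.571
grip_force: 43.6
```

Run:
```python
from jig import *
go([*J2W(-71,-8),.2],95.5)
```

```text
t 42.27 tcp [ 668.  -173.4  197.8] head 95.22 q1,q6 [ -17. -112.] F [ 0.3  1.1 -1.3] w 48.6 gf 43.6
  shift cm [ 4.21 46.95 -0.17]
  turn deg [ 0.05 -0.13 -0.28]
  shift after turn [ 3.98 46.97 -0.22]
```

Emit:
{"api": "move_arm", "payload": {
  "series": [4.5,0.53,5.87,0,0,0,-0.3,4.5,0.52,5.87,0,0,0,0,4.5,0.52,5.87,0,0,0,0,4.5,0.52,5.87,0,0,0,0,4.5,0.52,5.87,0,0,0,0]
}}

```text
time: 42.9
tool_pos: [0.6129, 0.1174, 0.1959]
tcp_rot: [0.151, -3.133, 0.001]
wrist_force: [1.1, -0.1, -0.6]
width: 0.573
grip_force: 43.6
```

Emit:
{"api": "move_arm", "payload": {
  "series": [4.5,0.52,5.87,0,0,0,0,4.5,0.52,5.87,0,0,0,0,4.5,0.52,5.87,0,0,0,0,4.5,0,0,0,0,0,0,4.5,0,0,0,0,0,0]
}}

```text
time: 43.52
tool_pos: [0.5814, 0.2892, 0.1965]
tcp_rot: [0.153, -3.134, 0.004]
wrist_force: [-0.7, 0.1, -0.3]
width: 0.578
grip_force: 43.6
```

Run:
```python
from jig import *
go([*J2W(-71,-8),.06],95.5)
```

```text
t 43.52 tcp [581.4 289.2 196.5] head 95.59 q1,q6 [ 24. -71.] F [-0.7  0.1 -0.3] w 49.2 gf 43.6
  shift cm [-0.26  0.12 13.65]
  turn deg [-0.12 -0.24  0.09]
  shift after turn [-0.21  0.09 13.65]
```

Emit:
{"api": "move_arm", "payload": {
  "series": [4.5,-0.2,0.05,4,0,0,0,4.5,0,0,4,0,0,0,4.5,0,0,3,0,0,0,4.5,0,0,2,0,0,0,4.5,0,0,0.7,0,0,0]
}}

```text
time: 44.15
tool_pos: [0.584, 0.2887, 0.0602]
tcp_rot: [0.149, -3.135, 0.002]
wrist_force: [0.3, 0.5, -1.2]
width: 0.571
grip_force: 43.6
```

Emit:
{"api": "move_arm", "payload": {
  "series": [4.5,0,0,0,0,0,0,4.5,0,0,0,0,0,0,4.5,0,0,0,0,0,0]
}}

```text
time: 44.52
tool_pos: [0.5857, 0.2909, 0.0637]
tcp_rot: [-0.151, 3.136, 0.001]
wrist_force: [-0.3, -0.7, -0.8]
width: 0.572
grip_force: 43.6
```

Run:
```python
from jig import *
go([*J2W(-67.5,-2.3),.0396],95.5)
```

```text
t 44.52 tcp [585.7 290.9  63.7] head 95.52 q1,q6 [ 24. -71.] F [-0.3 -0.7 -0.8] w 48.7 gf 43.6
  shift cm [-0.1   0.53  2.41]
  turn deg [0.05 0.14 0.02]
  shift after turn [-0.11  0.53  2.41]
```

Emit:
{"api": "move_arm", "payload": {
  "series": [4.5,0.15,0,1,0,0,0,4.5,0,0,0.8,0,0,0,4.5,0,0,0.3,0,0,0,4.5,0,0,0,0,0,0,4.5,0,0,0,0,0,0]
}}

```text
time: 45.15
tool_pos: [0.5834, 0.2903, 0.0412]
tcp_rot: [-0.151, 3.138, 0.0]
wrist_force: [-0.6, 0.5, -1.0]
width: 0.572
grip_force: 43.6
```

Emit:
{"api": "move_arm", "payload": {
  "series": [4.5,0,0,0.15,0,0,0,4.5,0,0,0,0,0,0]
}}

```text
time: 45.4
tool_pos: [0.5832, 0.2902, 0.0397]
tcp_rot: [0.151, -3.138, 0.0]
wrist_force: [-0.1, -0.9, -0.4]
width: 0.573
grip_force: 43.6
```

Run:
```python
from jig import *
go([*J2W(-67.5,-2.3),.0396],95.5)
```

```text
t 45.4 tcp [583.2 290.2  39.7] head 95.51 q1,q6 [ 24. -71.] F [-0.1 -0.9 -0.4] w 48.7 gf 43.6
  shift cm [-0.36  0.57  0.01]
  turn deg [-0.   -0.    0.01]
  shift after turn [-0.36  0.57  0.01]
```

Emit:
{"api": "move_arm", "payload": {
  "series": [4.5,-0.2,0.3,0,0,0,0,4.5,-0.1,0.15,0,0,0,0,4.5,0,0,0,0,0,0]
}}

```text
time: 45.78
tool_pos: [0.586, 0.2953, 0.0398]
tcp_rot: [-0.151, 3.138, 0.0]
wrist_force: [-0.3, -0.0, -0.3]
width: 0.572
grip_force: 43.6
```

Emit:
{"api": "move_arm", "payload": {
  "series": [4.5,-0.1,0.1,0,0,0,0,4.5,0,0,0,0,0,0]
}}

```text
time: 46.02
tool_pos: [0.5867, 0.2961, 0.0396]
tcp_rot: [0.151, -3.138, 0.0]
wrist_force: [-0.1, -0.5, -1.1]
width: 0.567
grip_force: 43.6
```

Emit:
{"api": "move_arm", "payload": {
  "series": [4.5,-0.1,0.1,0,0,0,0,4.5,0,0,0,0,0,0]
}}

```text
time: 46.28
tool_pos: [0.5868, 0.2962, 0.0396]
tcp_rot: [0.151, -3.136, 0.003]
wrist_force: [-3.4, -3.5, 2.9]
width: 0.569
grip_force: 44.0
```

Run:
```python
from jig import *
go([*J2W(-67.5,-2.3),.0396],95.5)
```

```text
t 46.27 tcp [586.8 296.2  39.6] head 95.51 q1,q6 [ 25. -71.] F [-3.4 -3.5  2.9] w 48.4 gf 44.0
  shift cm [0.05 0.01 0.  ]
  turn deg [-0.09 -0.13  0.01]
  shift after turn [0.05 0.01 0.  ]
```

Emit:
{"api": "move_arm", "payload": {
  "series": [4.5,-0.1,0,0,0,0,0,4.5,0,0,0,0,0,0,6.4,0,0,0,0,0,0,6.4,0,0,0,0,0,0,6.4,0,0,0,0,0,0]
}}

```text
time: 46.9
tool_pos: [0.589, 0.2976, 0.0399]
tcp_rot: [-0.151, 3.137, 0.001]
wrist_force: [-0.3, 0.2, -0.9]
width: 0.752
grip_force: 0.0
```

Emit:
{"api": "move_arm", "payload": {
  "series": [6.4,0.2,0,-1,0,0,0,6.4,0,0,-3,0,0,0,6.4,0,0,-4,0,0,0,6.4,0,0,-5,0,0,0,6.4,0,0,-6,0,0,0]
}}

```text
time: 47.52
tool_pos: [0.5857, 0.2968, 0.2308]
tcp_rot: [0.151, -3.136, 0.001]
wrist_force: [0.9, 0.7, -0.7]
width: 0.75
grip_force: 0.0
```

Emit:
{"api": "move_arm", "payload": {
  "series": [6.8,5,0,-6,0,0,0,6.8,5,0,0,0,0,0,6.8,0,0,0,0,0,0,6.8,0,0,0,0,0,0]
}}

```text
time: 48.02
tool_pos: [0.4972, 0.2886, 0.2784]
tcp_rot: [-0.152, 3.136, 0.001]
wrist_force: [0.9, 0.1, -0.3]
width: 0.794
grip_force: 0.0
```

```bash
cat >> jig.py <<'E'
def check(iw,cw,z,L):
    r,X,Y=edges(iw,cw,z,(-60,50),(-205,20)); g=r.astype(float).mean(2)
    i=(X<-L+20)&(X>-L+6)
    f=lambda v:np.gradient(cv2.GaussianBlur(v[None],(5,1),1)[0])
    def pk(v,C,n=6):
        v=f(v);o=[]
        for a in np.argsort(-abs(v)):
            if all(abs(C[a]-b[0])>3 for b in o): o.append((float(C[a]),round(float(v[a]),1)))
            if len(o)==n: break
        return sorted(o)
    print("z",z,"L",L,"y",pk(g[i].mean(0),Y)," x",pk(g[:,(Y>-18)&(Y<-8)].mean(1),X,8))
E
python3 - <<'E'
from jig import *
go()
cw=calibration("wrist");iw=read_camera("wrist")
check(iw,cw,.048,160);check(iw,cw,.030,180)
im=read_camera("top")
for b in boards(im,calibration("top")): print(*b)
E
```

```text
t 48.02 tcp [497.2 288.6 278.4] head 95.54 q1,q6 [ 28. -68.] F [ 0.9  0.1 -0.3] w 67.5 gf 0.0
z 0.048 L 160 y [(-33.0, -2.1), (-26.5, 8.4), (-16.5, 1.9), (18.0, -2.3), (22.5, -16.0), (26.0, 3.3)]  x [(-186.0, 24.5), (-182.5, -9.6), (-164.5, 14.2), (-161.0, -15.5), (-70.5, 3.2), (-55.0, 3.0), (-2.0, 14.8), (16.0, -9.5)]
z 0.03 L 180 y [(-30.5, -1.7), (-27.0, -2.2), (-23.5, -1.9), (-11.5, 1.5), (22.0, -7.0), (38.0, 6.3)]  x [(-183.0, 24.8), (-179.5, -8.5), (-160.5, 14.4), (-157.0, -15.0), (-62.0, 3.5), (-45.5, 3.2), (-42.0, -3.2), (9.5, 14.3)]
[304.6 720.5] 110.7 29.9 5.1 None 0 [ 10. 345.]
[358.2 141.5] 111.0 67.9 -15.9 None 0 [237. 319.]
[414.3 630.9] 112.3 32.0 5.6 [441.2 622.9] 1 [ 46. 302.]
[450.7 -49. ] 119.7 49.4 -14.0 [471.3 -53.5] 25 [310. 282.]
[ 439.9 -320.9] 138.2 49.3 -1.8 [ 460.6 -320.8] 32 [414. 284.]
[ 485.  -586.8] 244.7 35.6 16.3 None 0 [516. 266.]
[565.7 225.2] 284.3 278.6 -84.4 [594.3 243.3] 3672 [201. 242.]
[869.1 499.9] 198.9 95.0 89.2 None 0 [ 96. 127.]
```

Emit:
{"api": "move_arm", "payload": {
  "series": [6.8,0,0,0,0,0,7.3,6.8,0.33,-6.1,0,0,0,0,6.8,0.33,-6.1,0,0,0,0,6.8,0.33,-6.1,0,0,0,0,6.8,0.33,-6.1,0,0,0,0]
}}

```text
time: 48.75
tool_pos: [0.4768, 0.0429, 0.2775]
tcp_rot: [0.049, 3.141, -0.0]
wrist_force: [0.8, 0.3, -0.0]
width: 0.798
grip_force: 0.0
```

Emit:
{"api": "move_arm", "payload": {
  "series": [6.8,0.33,-6.1,0,0,0,0,6.8,0.33,-6.1,0,0,0,0,6.8,0.33,-6.1,0,0,0,0,6.8,0.33,-6.1,0,0,0,0,6.8,0.33,-6.1,0,0,0,0]
}}

```text
time: 49.38
tool_pos: [0.4504, -0.2623, 0.2776]
tcp_rot: [0.051, 3.141, 0.0]
wrist_force: [1.3, -0.4, -0.5]
width: 0.795
grip_force: 0.0
```

Emit:
{"api": "move_arm", "payload": {
  "series": [6.8,0.35,-6.1,3,0,0,0,6.8,0,0,5,0,0,0,6.8,0,0,0,0,0,0,6.8,0,0,0,0,0,0]
}}

```text
time: 49.88
tool_pos: [0.446, -0.3156, 0.2011]
tcp_rot: [0.049, 3.141, -0.0]
wrist_force: [1.1, 1.1, 0.7]
width: 0.791
grip_force: 0.0
```

Run:
```python
from jig import *
im=read_camera("wrist");
for b in boards(im,calibration("wrist")): print("w",*b)
im=read_camera("top")
for b in boards(im,calibration("top")): print(*b)
go([.444,-.321,.03],88.2)
```

```text
w [448.8 -54.4] 120.3 64.0 -14.6 [454.1 -62.1] 1718 [585. 208.]
w [ 487.3 -583.9] 240.6 38.5 16.7 None 0 [ 52. 255.]
w [ 439.9 -321.6] 139.8 49.8 -0.8 [ 460.4 -321.6] 194 [309. 202.]
w [ 342.1 -431.6] 173.0 13.8 16.6 [ 359.5 -423.3] 3 [175.  96.]
[304.4 720.8] 111.0 30.3 4.8 None 0 [ 10. 345.]
[358.2 141.5] 111.0 68.1 -15.9 None 0 [237. 319.]
[414.1 630.6] 112.1 32.4 6.2 [430.  621.8] 3 [ 46. 302.]
[450.6 -49. ] 119.9 49.5 -14.1 [472.6 -53.6] 171 [310. 282.]
[ 484.5 -586.6] 245.5 35.6 16.4 None 0 [516. 266.]
[565.4 225.1] 283.9 279.1 -84.4 [577.1 234.9] 1509 [205. 241.]
[869.1 500. ] 199.1 95.0 89.2 None 0 [ 97. 129.]
t 49.98 tcp [ 447.  -315.8  202.7] head 88.28 q1,q6 [ -38. -126.] F [-0.4 -1.3  0. ] w 67.6 gf 0.0
  shift cm [ 0.34 -0.49 17.27]
  turn deg [-0.13  0.19  0.08]
  shift after turn [ 0.28 -0.53 17.27]
```

Emit:
{"api": "move_arm", "payload": {
  "series": [6.8,0.28,-0.55,3,0,0,-0.4,6.8,0,0,5,0,0,0,6.8,0,0,5,0,0,0,6.8,0,0,3,0,0,0,6.8,0,0,1,0,0,0]
}}

```text
time: 50.6
tool_pos: [0.4427, -0.3201, 0.03]
tcp_rot: [-0.036, -3.141, -0.0]
wrist_force: [0.2, 0.2, 0.1]
width: 0.796
grip_force: 0.0
```

Emit:
{"api": "move_arm", "payload": {
  "series": [6.8,0,0,0,0,0,0,6.8,0,0,0,0,0,0,6.8,0,0,0,0,0,0]
}}

```text
time: 50.98
tool_pos: [0.4435, -0.3216, 0.032]
tcp_rot: [0.038, 3.139, -0.003]
wrist_force: [-0.4, -0.4, -0.1]
width: 0.798
grip_force: 0.0
```

Run:
```python
from jig import *
go([.444,-.3213,.010],88.7)
```

```text
t 50.98 tcp [ 443.5 -321.6   32. ] head 88.62 q1,q6 [ -39. -127.] F [-0.4 -0.4 -0.1] w 67.8 gf 0.0
  shift cm [-0.04  0.03  2.2 ]
  turn deg [-0.11  0.15 -0.08]
  shift after turn [-0.05  0.03  2.2 ]
```

Emit:
{"api": "move_arm", "payload": {
  "series": [6.8,0,0,1.1,0,0,0,6.8,0,0,0.7,0,0,0,6.8,0,0,0.3,0,0,0,6.8,0,0,0,0,0,0,4.5,0,0,0,0,0,0]
}}

```text
time: 51.6
tool_pos: [0.4424, -0.3208, 0.0092]
tcp_rot: [0.038, 3.141, -0.0]
wrist_force: [-0.5, -1.1, 2.0]
width: 0.601
grip_force: 2.2
```

Emit:
{"api": "move_arm", "payload": {
  "series": [4.5,0,0,0,0,0,0,4.5,0,0,0,0,0,0,4.5,0,0,0,0,0,0,4.5,0,0,0,0,0,0,4.5,0,0,0,0,0,0]
}}

```text
time: 52.22
tool_pos: [0.4426, -0.3209, 0.0094]
tcp_rot: [0.038, 3.141, -0.001]
wrist_force: [0.8, 0.2, 2.6]
width: 0.572
grip_force: 43.2
```

Emit:
{"api": "move_arm", "payload": {
  "series": [4.5,0,0,-2,0,0,0,4.5,0,0,-4,0,0,0,4.5,0,0,-5,0,0,0,4.5,0,0,-6,0,0,0,4.5,0,0,-4,0,0,0]
}}

```text
time: 52.85
tool_pos: [0.4426, -0.3209, 0.2218]
tcp_rot: [0.038, 3.14, -0.002]
wrist_force: [0.9, -0.4, -0.4]
width: 0.571
grip_force: 42.8
```

Emit:
{"api": "move_arm", "payload": {
  "series": [4.5,0,0,0,0,0,0,4.5,0,0,0,0,0,0]
}}

```text
time: 53.1
tool_pos: [0.4415, -0.32, 0.2179]
tcp_rot: [-0.038, -3.14, -0.002]
wrist_force: [-0.8, -0.3, -1.3]
width: 0.575
grip_force: 42.8
```

Run:
```python
from jig import *
go([*J2W(-71,-8),.2],95.5)
```

```text
t 53.1 tcp [ 441.5 -320.   217.9] head 88.62 q1,q6 [ -39. -127.] F [-0.8 -0.3 -1.3] w 48.9 gf 42.8
  shift cm [-12.71  61.35   1.84]
  turn deg [ 0.08 -0.09 -6.88]
  shift after turn [-19.97  59.39   1.79]
```

Emit:
{"api": "move_arm", "payload": {
  "series": [4.5,-1.14,5.58,0,0,0,0,4.5,-1.14,5.58,0,0,0,0,4.5,-1.14,5.58,0,0,0,0,4.5,-1.14,5.58,0,0,0,0,4.5,-1.14,5.58,0,0,0,0]
}}

```text
time: 53.72
tool_pos: [0.5044, -0.0412, 0.2162]
tcp_rot: [-0.038, -3.137, -0.001]
wrist_force: [0.1, -0.6, -0.3]
width: 0.575
grip_force: 42.8
```

Emit:
{"api": "move_arm", "payload": {
  "series": [4.5,-1.14,5.58,0,0,0,0,4.5,-1.14,5.58,0,0,0,0,4.5,-1.14,5.58,0,0,0,0,4.5,-1.14,5.58,0,0,0,0,4.5,-1.14,5.58,0,0,0,0]
}}

```text
time: 54.35
tool_pos: [0.5682, 0.2357, 0.2157]
tcp_rot: [-0.037, -3.136, 0.003]
wrist_force: [0.8, -0.4, -0.2]
width: 0.573
grip_force: 42.8
```

Emit:
{"api": "move_arm", "payload": {
  "series": [4.5,-1.14,5.58,0,0,0,0,4.5,0,0,0,0,0,-6.9,4.5,0,0,0,0,0,0,4.5,0,0,0,0,0,0]
}}

```text
time: 54.85
tool_pos: [0.5815, 0.289, 0.2172]
tcp_rot: [0.147, -3.135, 0.002]
wrist_force: [-0.0, -0.4, 0.6]
width: 0.572
grip_force: 42.8
```

Run:
```python
from jig import *
go([*J2W(-73,-8),.08],95.5)
```

```text
t 54.85 tcp [581.5 289.  217.2] head 95.38 q1,q6 [ 24. -71.] F [-0.  -0.4  0.6] w 48.6 gf 42.8
  shift cm [-0.04  0.12 13.72]
  turn deg [-0.07 -0.18 -0.12]
  shift after turn [1.000e-02 1.100e-01 1.372e+01]
```

Emit:
{"api": "move_arm", "payload": {
  "series": [4.5,0.15,0.05,4,0,0,-0.1,4.5,0,0,4,0,0,0,4.5,0,0,3,0,0,0,4.5,0,0,2,0,0,0,4.5,0,0,0.7,0,0,0]
}}

```text
time: 55.48
tool_pos: [0.5802, 0.2893, 0.0807]
tcp_rot: [0.152, -3.136, 0.001]
wrist_force: [0.4, -0.4, -1.4]
width: 0.572
grip_force: 42.8
```

Emit:
{"api": "move_arm", "payload": {
  "series": [4.5,0,0,0,0,0,0,4.5,0,0,0,0,0,0,4.5,0,0,0,0,0,0]
}}

```text
time: 55.85
tool_pos: [0.5819, 0.2907, 0.0836]
tcp_rot: [-0.154, 3.136, 0.001]
wrist_force: [0.2, 0.3, -0.9]
width: 0.568
grip_force: 42.8
```

Run:
```python
from jig import *
go([*J2W(-69,-2.3),.0575],95.5)
```

```text
t 55.85 tcp [581.9 290.7  83.6] head 95.62 q1,q6 [ 24. -71.] F [ 0.2  0.3 -0.9] w 48.3 gf 42.8
  shift cm [-0.34  0.5   2.61]
  turn deg [0.04 0.13 0.12]
  shift after turn [-0.34  0.51  2.61]
```

Emit:
{"api": "move_arm", "payload": {
  "series": [4.5,0,0,1,0,0,0.1,4.5,0,0,0.9,0,0,0,4.5,0,0,0.4,0,0,0,4.5,0,0,0,0,0,0,4.5,0,0,0,0,0,0]
}}

```text
time: 56.48
tool_pos: [0.581, 0.2903, 0.0591]
tcp_rot: [-0.151, 3.138, -0.0]
wrist_force: [0.1, -0.7, -0.8]
width: 0.572
grip_force: 42.8
```

Emit:
{"api": "move_arm", "payload": {
  "series": [4.5,0,0,0.15,0,0,0,4.5,0,0,0,0,0,0]
}}

```text
time: 56.72
tool_pos: [0.5809, 0.2903, 0.0576]
tcp_rot: [0.151, -3.138, 0.0]
wrist_force: [0.5, 0.0, -0.4]
width: 0.571
grip_force: 42.8
```

Run:
```python
from jig import *
go([*J2W(-69,-2.3),.0575],95.5)
```

```text
t 56.73 tcp [580.9 290.3  57.6] head 95.52 q1,q6 [ 24. -71.] F [ 0.5  0.  -0.4] w 48.6 gf 42.8
  shift cm [-0.44  0.55  0.01]
  turn deg [-0.   -0.    0.02]
  shift after turn [-0.44  0.55  0.01]
```

Emit:
{"api": "move_arm", "payload": {
  "series": [4.5,-0.2,0.3,0,0,0,0,4.5,-0.15,0.15,0,0,0,0,4.5,0,0,0,0,0,0]
}}

```text
time: 57.1
tool_pos: [0.5842, 0.2954, 0.0577]
tcp_rot: [-0.151, 3.138, 0.0]
wrist_force: [-0.5, 0.3, -1.1]
width: 0.574
grip_force: 42.8
```

Emit:
{"api": "move_arm", "payload": {
  "series": [4.5,-0.1,0.1,0,0,0,0,4.5,0,0,0,0,0,0]
}}

```text
time: 57.35
tool_pos: [0.5847, 0.2958, 0.0575]
tcp_rot: [0.151, -3.137, 0.001]
wrist_force: [-0.2, -1.1, 0.3]
width: 0.571
grip_force: 42.8
```

Emit:
{"api": "move_arm", "payload": {
  "series": [4.5,-0.1,0.05,0,0,0,0,4.5,0,0,0,0,0,0]
}}

```text
time: 57.6
tool_pos: [0.5849, 0.2959, 0.0575]
tcp_rot: [0.151, -3.136, 0.002]
wrist_force: [-3.0, -4.2, 2.4]
width: 0.574
grip_force: 43.1
```

Emit:
{"api": "move_arm", "payload": {
  "series": [4.5,-0.1,0,0,0,0,0,4.5,0,0,0,0,0,0]
}}

```text
time: 57.85
tool_pos: [0.5861, 0.2961, 0.0575]
tcp_rot: [0.151, -3.136, 0.002]
wrist_force: [-3.2, -3.6, 3.1]
width: 0.573
grip_force: 43.1
```

Run:
```python
from jig import *
go([*J2W(-69,-2.3),.0575],95.5)
```

```text
t 57.85 tcp [586.1 296.1  57.5] head 95.5 q1,q6 [ 25. -71.] F [-3.2 -3.6  3.1] w 48.7 gf 43.1
  shift cm [ 0.12  0.02 -0.  ]
  turn deg [-0.07 -0.12  0.  ]
  shift after turn [ 0.12  0.02 -0.  ]
```

Emit:
{"api": "move_arm", "payload": {
  "series": [4.5,-0.1,0,0,0,0,0,4.5,0,0,0,0,0,0]
}}

```text
time: 58.1
tool_pos: [0.5864, 0.2961, 0.0575]
tcp_rot: [0.15, -3.135, 0.002]
wrist_force: [-4.6, -4.3, 4.0]
width: 0.571
grip_force: 43.3
```

Emit:
{"api": "move_arm", "payload": {
  "series": [4.5,-0.1,0,0,0,0,0,4.5,0,0,0,0,0,0]
}}

```text
time: 58.35
tool_pos: [0.5864, 0.2961, 0.0575]
tcp_rot: [0.15, -3.133, 0.003]
wrist_force: [-9.0, -4.3, 5.3]
width: 0.574
grip_force: 43.5
```

Emit:
{"api": "move_arm", "payload": {
  "series": [4.5,-0.1,0,0,0,0,0,4.5,0,0,0,0,0,0]
}}

```text
time: 58.6
tool_pos: [0.5864, 0.2961, 0.0575]
tcp_rot: [0.15, -3.131, 0.003]
wrist_force: [-10.4, -5.4, 7.7]
width: 0.574
grip_force: 43.8
```

Emit:
{"api": "move_arm", "payload": {
  "series": [4.5,0.2,0,0,0,0,0,4.5,0,0,0,0,0,0,6.4,0,0,0,0,0,0,6.4,0,0,0,0,0,0,6.4,0,0,0,0,0,0]
}}

```text
time: 59.22
tool_pos: [0.5884, 0.2974, 0.0579]
tcp_rot: [-0.151, 3.137, 0.001]
wrist_force: [-0.2, -0.4, -0.3]
width: 0.752
grip_force: 0.0
```

Emit:
{"api": "move_arm", "payload": {
  "series": [6.4,0.2,0,-1,0,0,0,6.4,0,0,-3,0,0,0,6.4,0,0,-4,0,0,0,6.4,0,0,-5,0,0,0,6.4,0,0,-6,0,0,0]
}}

```text
time: 59.85
tool_pos: [0.585, 0.2965, 0.2488]
tcp_rot: [0.151, -3.137, 0.001]
wrist_force: [-0.2, 0.3, 0.5]
width: 0.749
grip_force: 0.0
```

Emit:
{"api": "move_arm", "payload": {
  "series": [6.8,5,0,-3,0,0,0,6.8,5,0,0,0,0,0,6.8,0,0,0,0,0,0,6.8,0,0,0,0,0,0]
}}

```text
time: 60.35
tool_pos: [0.4866, 0.2873, 0.2785]
tcp_rot: [-0.152, 3.136, 0.001]
wrist_force: [0.5, 0.2, 0.2]
width: 0.801
grip_force: 0.0
```

Run:
```python
from jig import *
cw=calibration("wrist");iw=read_camera("wrist")
check(iw,cw,.066,140);check(iw,cw,.048,160);check(iw,cw,.030,180)
im=read_camera("top")
for b in boards(im,calibration("top")): print(*b)
a=np.radians(-14.05);g=np.array([.4507,-.049])-.006*np.array([np.cos(a),np.sin(a)])
print(g);go([*g,.2],75.95)
```

```text
z 0.066 L 140 y [(-36.0, -2.2), (-27.0, 7.8), (0.5, -1.6), (5.5, 2.2), (17.0, -1.4), (22.5, -15.0)]  x [(-190.0, 19.1), (-186.5, -9.0), (-169.0, 16.1), (-165.5, -16.4), (-145.5, 15.6), (-141.0, -12.5), (-1.5, 19.6), (4.0, -8.3)]
z 0.048 L 160 y [(-54.5, 2.2), (-33.0, -2.5), (-26.5, 8.8), (-16.5, 2.2), (22.5, -15.6), (26.0, 2.2)]  x [(-186.5, 19.0), (-183.0, -7.3), (-165.0, 14.7), (-161.0, -16.1), (-140.0, 15.0), (-135.0, -12.2), (11.5, 19.1), (17.0, -8.3)]
z 0.03 L 180 y [(-31.0, -1.6), (-27.5, -3.9), (-23.5, -1.5), (-11.0, 1.5), (22.0, -7.1), (38.5, 6.0)]  x [(-183.5, 18.2), (-180.0, -10.4), (-160.5, 15.0), (-156.5, -15.4), (-134.0, 14.6), (-129.0, -11.8), (-40.0, 3.8), (-19.5, -4.2)]
[304.6 720.6] 110.8 29.9 5.2 None 0 [ 10. 345.]
[358.2 141.5] 111.0 67.9 -15.9 None 0 [237. 319.]
[414.1 630.6] 112.1 32.3 5.9 [371.8 616. ] 3 [ 46. 302.]
[450.7 -49. ] 119.7 49.5 -14.1 [471. -53.] 24 [310. 282.]
[ 485.  -586.8] 246.2 35.5 16.3 None 0 [516. 265.]
[565.7 225. ] 283.6 278.1 -84.5 [593.7 244.5] 3704 [202. 242.]
[869.1 499.9] 198.9 95.0 89.2 None 0 [ 97. 127.]
[ 0.44487949 -0.04754339]
t 60.45 tcp [487.3 287.3 277.9] head 95.5 q1,q6 [ 28. -67.] F [ 0.3 -0.1 -0. ] w 67.9 gf 0.0
  shift cm [  7.44 -32.93   7.78]
  turn deg [ 0.02  0.05 19.55]
  shift after turn [ -4.02 -33.51   7.79]
```

Emit:
{"api": "move_arm", "payload": {
  "series": [6.8,0,0,0,0,0,9.8,6.8,0,0,0,0,0,9.7,6.8,-0.67,-5.58,0,0,0,0,6.8,-0.67,-5.58,0,0,0,0,6.8,-0.67,-5.58,0,0,0,0]
}}

```text
time: 61.08
tool_pos: [0.4661, 0.1183, 0.2775]
tcp_rot: [-0.382, -3.118, 0.001]
wrist_force: [0.4, 0.1, -0.6]
width: 0.792
grip_force: 0.0
```

Emit:
{"api": "move_arm", "payload": {
  "series": [6.8,-0.67,-5.58,0,0,0,0,6.8,-0.67,-5.58,3,0,0,0,6.8,-0.67,-5.58,5,0,0,0,6.8,0,0,0,0,0,0,6.8,0,0,0,0,0,0]
}}

```text
time: 61.7
tool_pos: [0.4466, -0.0373, 0.2069]
tcp_rot: [0.385, 3.118, 0.001]
wrist_force: [0.3, 0.3, 1.1]
width: 0.797
grip_force: 0.0
```

Run:
```python
from jig import *
im=read_camera("wrist");
for b in boards(im,calibration("wrist")): print("w",*b)
go([.4449,-.0475,.03],75.95)
```

```text
w [449.7 -48.9] 119.8 49.8 -13.9 [470.3 -53.9] 169 [304. 215.]
w [567.1 186.2] 284.1 210.8 5.2 [588.6 210.4] 10850 [551. 243.]
w [357.3 143.5] 112.4 78.4 -15.9 [348.4 113.2] 1263 [494.  65.]
t 61.75 tcp [447.2 -36.8 207.7] head 76.0 q1,q6 [ -8. -84.] F [-0.7 -0.2 -0.3] w 67.7 gf 0.0
  shift cm [-1.000e-02 -1.110e+00  1.777e+01]
  turn deg [0.04 0.09 0.05]
  shift after turn [-0.04 -1.09 17.77]
```

Emit:
{"api": "move_arm", "payload": {
  "series": [6.8,0,-1.1,3,0,0,0,6.8,0,0,5,0,0,0,6.8,0,0,5,0,0,0,6.8,0,0,3,0,0,0,6.8,0,0,1.4,0,0,0]
}}

```text
time: 62.38
tool_pos: [0.4436, -0.0465, 0.032]
tcp_rot: [-0.379, -3.118, -0.0]
wrist_force: [0.0, -0.2, 0.7]
width: 0.799
grip_force: 0.0
```

Emit:
{"api": "move_arm", "payload": {
  "series": [6.8,0,0,0,0,0,0,6.8,0,0,0,0,0,0,6.8,0,0,0,0,0,0]
}}

```text
time: 62.75
tool_pos: [0.4446, -0.0478, 0.0342]
tcp_rot: [0.382, 3.115, -0.0]
wrist_force: [0.5, 0.7, 0.3]
width: 0.792
grip_force: 0.0
```

Run:
```python
from jig import *
go([.4445,-.0475,.010],75.95)
```

```text
t 62.75 tcp [444.6 -47.8  34.2] head 76.02 q1,q6 [ -9. -85.] F [0.5 0.7 0.3] w 67.4 gf 0.0
  shift cm [0.02 0.02 2.42]
  turn deg [0.02 0.18 0.07]
  shift after turn [0.02 0.02 2.42]
```

Emit:
{"api": "move_arm", "payload": {
  "series": [6.8,0,0,1.2,0,0,0,6.8,0,0,0.8,0,0,0,6.8,0,0,0.3,0,0,0,6.8,0,0,0,0,0,0,4.5,0,0,0,0,0,0]
}}

```text
time: 63.38
tool_pos: [0.4432, -0.0477, 0.0097]
tcp_rot: [0.382, 3.118, -0.0]
wrist_force: [0.4, 0.2, 0.1]
width: 0.597
grip_force: 0.0
```

Emit:
{"api": "move_arm", "payload": {
  "series": [4.5,0,0,0,0,0,0,4.5,0,0,0,0,0,0,4.5,0,0,0,0,0,0,4.5,0,0,0,0,0,0,4.5,0,0,0,0,0,0]
}}

```text
time: 64.0
tool_pos: [0.4435, -0.0477, 0.01]
tcp_rot: [0.382, 3.117, -0.0]
wrist_force: [0.4, -0.3, 2.6]
width: 0.577
grip_force: 42.5
```

Emit:
{"api": "move_arm", "payload": {
  "series": [4.5,0,0,-2,0,0,0,4.5,0,0,-4,0,0,0,4.5,0,0,-5,0,0,0,4.5,0,0,-6,0,0,0,4.5,0,0,-5,0,0,0]
}}

```text
time: 64.62
tool_pos: [0.4426, -0.0475, 0.2313]
tcp_rot: [0.382, 3.118, -0.0]
wrist_force: [-0.2, -0.1, -1.8]
width: 0.576
grip_force: 42.0
```

Emit:
{"api": "move_arm", "payload": {
  "series": [4.5,0,0,0,0,0,0,4.5,0,0,0,0,0,-9.8,4.5,0,0,0,0,0,-9.7,4.5,0,0,0,0,0,0]
}}

```text
time: 65.12
tool_pos: [0.4417, -0.0474, 0.2276]
tcp_rot: [0.148, -3.135, -0.001]
wrist_force: [0.5, 0.6, 0.0]
width: 0.572
grip_force: 42.0
```

Run:
```python
from jig import *
go([*J2W(-71.5,-8),.23],95.5)
```

```text
t 65.12 tcp [441.7 -47.4 227.6] head 95.41 q1,q6 [  -9. -105.] F [0.5 0.6 0. ] w 48.7 gf 42.0
  shift cm [-17.23  32.28  -0.27]
  turn deg [ 0.05 -0.2  -0.09]
  shift after turn [-17.28  32.25  -0.24]
```

Emit:
{"api": "move_arm", "payload": {
  "series": [4.5,-2.86,5.38,0,0,0,0,4.5,-2.86,5.38,0,0,0,0,4.5,-2.86,5.38,0,0,0,0,4.5,-2.86,5.38,0,0,0,0,4.5,-2.86,5.38,0,0,0,0]
}}

```text
time: 65.75
tool_pos: [0.5594, 0.2356, 0.2281]
tcp_rot: [0.146, -3.136, 0.001]
wrist_force: [1.4, -0.6, -0.5]
width: 0.575
grip_force: 42.0
```

Emit:
{"api": "move_arm", "payload": {
  "series": [4.5,-2.86,5.38,0,0,0,0,4.5,0,0,0,0,0,0,4.5,0,0,0,0,0,0,4.5,0,0,0,0,0,0]
}}

```text
time: 66.25
tool_pos: [0.5823, 0.2888, 0.2291]
tcp_rot: [0.148, -3.137, 0.001]
wrist_force: [0.0, 0.4, -1.2]
width: 0.572
grip_force: 42.1
```

Run:
```python
from jig import *
go([*J2W(-72.5,-8),.098],95.5)
```

```text
t 66.25 tcp [582.3 288.8 229.1] head 95.4 q1,q6 [ 24. -71.] F [ 0.   0.4 -1.2] w 48.6 gf 42.1
  shift cm [1.000e-02 1.400e-01 1.311e+01]
  turn deg [-0.04 -0.07 -0.1 ]
  shift after turn [ 0.03  0.13 13.11]
```

Emit:
{"api": "move_arm", "payload": {
  "series": [4.5,0.15,0.05,4,0,0,-0.1,4.5,0,0,4,0,0,0,4.5,0,0,3,0,0,0,4.5,0,0,1.5,0,0,0,4.5,0,0,0.3,0,0,0]
}}

```text
time: 66.88
tool_pos: [0.5809, 0.2895, 0.1012]
tcp_rot: [0.152, -3.137, 0.001]
wrist_force: [0.6, 0.1, 0.4]
width: 0.571
grip_force: 42.1
```

Emit:
{"api": "move_arm", "payload": {
  "series": [4.5,0,0,0,0,0,0,4.5,0,0,0,0,0,0,4.5,0,0,0,0,0,0]
}}

```text
time: 67.25
tool_pos: [0.582, 0.291, 0.103]
tcp_rot: [-0.154, 3.136, 0.001]
wrist_force: [-0.3, -0.0, -1.6]
width: 0.576
grip_force: 42.1
```

Run:
```python
from jig import *
go([*J2W(-68.5,-2.3),.076],95.5)
```

```text
t 67.25 tcp [582. 291. 103.] head 95.62 q1,q6 [ 24. -71.] F [-0.3 -0.  -1.6] w 48.9 gf 42.1
  shift cm [-0.37  0.48  2.7 ]
  turn deg [0.04 0.11 0.12]
  shift after turn [-0.37  0.49  2.7 ]
```

Emit:
{"api": "move_arm", "payload": {
  "series": [4.5,0,0,1,0,0,0.1,4.5,0,0,0.9,0,0,0,4.5,0,0,0.5,0,0,0,4.5,0,0,0,0,0,0,4.5,0,0,0,0,0,0]
}}

```text
time: 67.88
tool_pos: [0.5813, 0.2905, 0.0774]
tcp_rot: [0.151, -3.138, 0.0]
wrist_force: [-0.6, 0.5, -1.3]
width: 0.574
grip_force: 42.1
```

Emit:
{"api": "move_arm", "payload": {
  "series": [4.5,0,0,0.13,0,0,0,4.5,0,0,0,0,0,0]
}}

```text
time: 68.12
tool_pos: [0.5812, 0.2905, 0.0763]
tcp_rot: [0.151, -3.138, 0.0]
wrist_force: [-0.8, -0.9, -0.5]
width: 0.574
grip_force: 42.1
```

Run:
```python
from jig import *
go([*J2W(-68.5,-2.3),.076],95.5)
```

```text
t 68.12 tcp [581.2 290.5  76.3] head 95.51 q1,q6 [ 24. -71.] F [-0.8 -0.9 -0.5] w 48.8 gf 42.1
  shift cm [-0.46  0.52  0.03]
  turn deg [-0.   -0.01  0.01]
  shift after turn [-0.46  0.52  0.03]
```

Emit:
{"api": "move_arm", "payload": {
  "series": [4.5,-0.2,0.3,0.03,0,0,0,4.5,-0.15,0.15,0,0,0,0,4.5,0,0,0,0,0,0]
}}

```text
time: 68.5
tool_pos: [0.5846, 0.2956, 0.0761]
tcp_rot: [-0.151, 3.138, 0.0]
wrist_force: [0.5, 0.2, -1.5]
width: 0.574
grip_force: 42.1
```

Emit:
{"api": "move_arm", "payload": {
  "series": [4.5,-0.1,0.1,0,0,0,0,4.5,0,0,0,0,0,0]
}}

```text
time: 68.75
tool_pos: [0.5851, 0.2962, 0.0761]
tcp_rot: [0.151, -3.137, 0.001]
wrist_force: [-1.2, -1.4, 0.7]
width: 0.573
grip_force: 42.2
```

Emit:
{"api": "move_arm", "payload": {
  "series": [4.5,-0.1,0,0,0,0,0,4.5,0,0,0,0,0,0]
}}

```text
time: 69.0
tool_pos: [0.5861, 0.2963, 0.076]
tcp_rot: [0.151, -3.138, 0.001]
wrist_force: [-2.2, -1.8, 0.8]
width: 0.574
grip_force: 42.3
```

Emit:
{"api": "move_arm", "payload": {
  "series": [4.5,-0.1,0,0,0,0,0,4.5,0,0,0,0,0,0]
}}

```text
time: 69.25
tool_pos: [0.5866, 0.2964, 0.0761]
tcp_rot: [0.151, -3.136, 0.001]
wrist_force: [-4.0, -3.9, 3.1]
width: 0.571
grip_force: 42.6
```

Emit:
{"api": "move_arm", "payload": {
  "series": [4.5,-0.1,0,0,0,0,0,4.5,0,0,0,0,0,0]
}}

```text
time: 69.5
tool_pos: [0.5866, 0.2964, 0.0761]
tcp_rot: [0.151, -3.134, 0.001]
wrist_force: [-7.7, -3.0, 5.7]
width: 0.572
grip_force: 42.8
```

Emit:
{"api": "move_arm", "payload": {
  "series": [4.5,0.2,0,0,0,0,0,4.5,0,0,0,0,0,0,6.4,0,0,0,0,0,0,6.4,0,0,0,0,0,0,6.4,0,0,0,0,0,0]
}}

```text
time: 70.12
tool_pos: [0.5866, 0.2969, 0.0762]
tcp_rot: [-0.151, 3.137, 0.001]
wrist_force: [0.9, -0.5, 0.2]
width: 0.748
grip_force: 0.0
```

Emit:
{"api": "move_arm", "payload": {
  "series": [6.4,0.2,0,-1,0,0,0,6.4,0,0,-3,0,0,0,6.4,0,0,-5,0,0,0,2,5,0,0,0,0,0,0,5,0,0,0,0,0]
}}

```text
time: 70.75
tool_pos: [0.4848, 0.2872, 0.1682]
tcp_rot: [-0.15, 3.135, 0.003]
wrist_force: [-1.3, 1.0, -0.7]
width: 0.332
grip_force: 0.0
```

Emit:
{"api": "move_arm", "payload": {
  "series": [0,0,0,0,0,0,0,0,0,0,0,0,0,0,0,0,0,0,0,0,0,0,0,0,0,0,0,0]
}}

```text
time: 71.25
tool_pos: [0.4859, 0.2869, 0.1663]
tcp_rot: [-0.15, 3.137, 0.0]
wrist_force: [0.4, -1.6, -0.5]
width: -0.006
grip_force: 0.0
```

Run:
```python
from jig import *
cw=calibration("wrist");iw=read_camera("wrist")
check(iw,cw,.084,120);check(iw,cw,.066,140);check(iw,cw,.048,160);check(iw,cw,.030,180)
go([*J2W(-179,-2),.06],95.5)
```

```text
z 0.084 L 120 y [(-27.5, -14.0), (-15.0, 13.1), (-4.5, -17.6), (1.5, 16.5), (11.5, -12.6), (25.0, 12.6)]  x [(-198.0, 26.1), (-194.5, -17.7), (-178.5, 19.6), (-173.5, -17.8), (-155.5, 18.2), (-149.0, -16.0), (-131.0, 15.9), (-102.0, 10.4)]
z 0.066 L 140 y [(-26.5, 7.0), (-13.0, -8.8), (-4.0, -12.3), (1.5, 12.6), (10.0, 9.8), (22.5, -18.4)]  x [(-193.5, 25.4), (-190.0, -17.5), (-172.5, 18.3), (-167.0, -17.2), (-147.5, 17.8), (-140.5, -15.5), (-121.0, 12.5), (-90.0, 10.6)]
z 0.048 L 160 y [(-52.5, 5.9), (-32.5, -3.0), (-26.5, 8.5), (-16.5, 2.1), (17.0, -2.5), (22.5, -18.1)]  x [(-189.0, 24.6), (-185.0, -17.3), (-166.0, 18.3), (-160.5, -16.6), (-139.5, 17.4), (-132.0, -14.9), (-111.0, 9.6), (-77.5, 11.0)]
z 0.03 L 180 y [(-27.5, -4.2), (-23.5, -1.7), (-12.0, 1.8), (13.5, -1.2), (22.0, -9.3), (37.5, 6.1)]  x [(-184.5, 23.8), (-180.5, -16.3), (-160.0, 18.4), (-154.0, -16.1), (-131.5, 16.8), (-123.5, -14.4), (-111.5, 10.5), (-65.0, 10.9)]
t 71.3 tcp [485.6 286.8 166.1] head 95.49 q1,q6 [ 28. -67.] F [0.1 0.2 0.1] w -0.2 gf 0.0
  shift cm [1.040e+00 1.000e-02 1.061e+01]
  turn deg [ 0.    0.01 -0.01]
  shift after turn [1.040e+00 1.000e-02 1.061e+01]
```

Emit:
{"api": "move_arm", "payload": {
  "series": [0,1,0,4,0,0,0,0,0,0,4,0,0,0,0,0,0,2.5,0,0,0,0,0,0,1,0,0,0,0,0,0,0,0,0,0]
}}

```text
time: 71.92
tool_pos: [0.4748, 0.2856, 0.0506]
tcp_rot: [0.151, -3.137, 0.001]
wrist_force: [0.4, 0.1, 0.5]
width: 0.001
grip_force: 0.0
```

Run:
```python
from jig import *
go([*J2W(-173,-2),.042],95.5)
```

```text
t 71.92 tcp [474.8 285.6  50.6] head 95.5 q1,q6 [ 28. -67.] F [0.4 0.1 0.5] w 0.1 gf 0.0
  shift cm [-0.65  0.03  0.86]
  turn deg [-0.03 -0.06  0.  ]
  shift after turn [-0.65  0.03  0.86]
```

Emit:
{"api": "move_arm", "payload": {
  "series": [0,0,0,0.7,0,0,0,0,0,0,0,0,0,0,0,-0.3,0,0,0,0,0,0,-0.2,0,0,0,0,0,0,0,0,0,0,0,0]
}}

```text
time: 72.55
tool_pos: [0.4802, 0.2864, 0.0444]
tcp_rot: [-0.151, 3.137, 0.0]
wrist_force: [0.3, -0.1, 0.2]
width: -0.004
grip_force: 0.0
```

Emit:
{"api": "move_arm", "payload": {
  "series": [0,-0.15,0,0,0,0,0,0,-0.1,0,0,0,0,0,0,0,0,0,0,0,0]
}}

```text
time: 72.92
tool_pos: [0.4823, 0.2865, 0.044]
tcp_rot: [0.151, -3.138, 0.0]
wrist_force: [-0.5, -0.0, -0.2]
width: -0.003
grip_force: 0.0
```

Emit:
{"api": "move_arm", "payload": {
  "series": [0,-0.15,0,0,0,0,0,0,0,0,0,0,0,0]
}}

```text
time: 73.18
tool_pos: [0.4838, 0.2867, 0.0441]
tcp_rot: [0.151, -3.138, 0.0]
wrist_force: [0.2, -1.2, -0.2]
width: -0.002
grip_force: 0.0
```

Emit:
{"api": "move_arm", "payload": {
  "series": [0,-0.15,0,0,0,0,0,0,0,0,0,0,0,0]
}}

```text
time: 73.42
tool_pos: [0.4842, 0.2866, 0.0439]
tcp_rot: [0.151, -3.136, 0.001]
wrist_force: [-5.0, 1.1, 4.4]
width: 0.003
grip_force: 2.5
```

Emit:
{"api": "move_arm", "payload": {
  "series": [0,-0.15,0,0,0,0,0,0,0,0,0,0,0,0]
}}

```text
time: 73.68
tool_pos: [0.4843, 0.2866, 0.0438]
tcp_rot: [0.151, -3.133, 0.002]
wrist_force: [-7.4, 0.3, 6.9]
width: -0.001
grip_force: 4.4
```

Emit:
{"api": "move_arm", "payload": {
  "series": [0,-0.1,0,0,0,0,0,0,0,0,0,0,0,0]
}}

```text
time: 73.92
tool_pos: [0.4843, 0.2865, 0.0437]
tcp_rot: [0.15, -3.131, 0.002]
wrist_force: [-11.6, -0.1, 9.2]
width: 0.001
grip_force: 5.7
```

Emit:
{"api": "move_arm", "payload": {
  "series": [0,0.5,0,0,0,0,0,0,1,0,0,0,0,0,0,0,0,-4,0,0,0,0,0,0,-6,0,0,0,0,0,0,-6,0,0,0]
}}

```text
time: 74.55
tool_pos: [0.4724, 0.2853, 0.2052]
tcp_rot: [-0.151, 3.138, -0.001]
wrist_force: [0.3, -0.3, 0.3]
width: -0.001
grip_force: 0.0
```

Run:
```python
from jig import *
im=read_camera("wrist");cw=calibration("wrist")
go([*J2W(-85,-143),.25],95.5)
h=cv2.cvtColor(im,cv2.COLOR_RGB2HSV)
# jaw handle: black blob near predicted place, top at z=.110
p=proj(cw,[[*J2W(-85,-141),.110],[*J2W(-85,-141),.05]]);print(p)
im=read_camera("top");ct=calibration("top");q=proj(ct,[[*J2W(-85,-141),.110],[*J2W(-85,-141),.034]]);print(q)
x,y=q[0].astype(int);g=im[y-18:y+18,x-18:x+18].max(2);m=(g<50);yy,xx=np.where(m);print(len(xx),xx.min()+x-18,xx.max()+x-18,yy.min()+y-18,yy.max()+y-18)
for r in m.astype(int): print("".join(".#"[v] for v in r))
```

```text
t 74.6 tcp [477.1 287.8 215.5] head 95.52 q1,q6 [ 29. -67.] F [3.  1.4 6. ] w 0.2 gf 0.0
  shift cm [ -9.23 -14.26  -3.4 ]
  turn deg [0.32 0.79 0.01]
  shift after turn [ -9.19 -14.28  -3.45]
[[142.83521617 347.15158539]
 [169.7216895  309.69589616]]
[[225.23162207 229.37866566]
 [229.93938746 232.84865166]]
84 221 233 226 236
....................................
....................................
....................................
....................................
....................................
....................................
....................................
....................................
....................................
....................................
....................................
....................................
....................................
....................................
....................................
.................#####..............
....................###.............
...............##.#..###............
..............####....####..........
..............####...######.........
...............##....######.........
...............############.........
................###########.........
..................#########.........
...................########.........
.....................####...........
....................................
....................................
....................................
....................................
....................................
....................................
....................................
....................................
....................................
....................................
```

Emit:
{"api": "move_arm", "payload": {
  "series": [6,-3,-4.7,-1,0,0,0,6,-3,-4.7,-1,0,0,0,6,-3,-4.7,0,0,0,0,6,0,0,0,0,0,0,6,0,0,0,0,0,0]
}}

```text
time: 75.28
tool_pos: [0.5754, 0.1538, 0.2233]
tcp_rot: [0.149, -3.137, -0.0]
wrist_force: [-0.2, 0.2, -0.4]
width: 0.708
grip_force: 0.0
```

Emit:
{"api": "move_arm", "payload": {
  "series": [6,0,0,0,0,0,0,6,0,0,0,0,0,0]
}}

```text
time: 75.53
tool_pos: [0.5752, 0.155, 0.224]
tcp_rot: [0.154, -3.138, -0.0]
wrist_force: [0.6, 0.3, -0.4]
width: 0.706
grip_force: 0.0
```

Run:
```python
from jig import *
go([*J2W(-85,-140),.12],95.5)
```

```text
t 75.53 tcp [575.2 155.  224. ] head 95.61 q1,q6 [ 13. -83.] F [ 0.6  0.3 -0.4] w 60.0 gf 0.0
  shift cm [-0.7   0.19 10.4 ]
  turn deg [ 0.01 -0.01  0.11]
  shift after turn [-0.69  0.19 10.4 ]
```

Emit:
{"api": "move_arm", "payload": {
  "series": [6,-0.6,0.15,3,0,0,0,6,0,0,4,0,0,0,6,0,0,3,0,0,0,6,0,0,2,0,0,0,6,0,0,1.5,0,0,0]
}}

```text
time: 76.15
tool_pos: [0.5816, 0.1564, 0.0884]
tcp_rot: [0.152, -3.138, 0.0]
wrist_force: [0.1, -1.3, 0.3]
width: 0.701
grip_force: 0.0
```

Emit:
{"api": "move_arm", "payload": {
  "series": [6,0,0,1,0,0,0,6,0,0,0,0,0,0,6,0,0,0,0,0,0]
}}

```text
time: 76.53
tool_pos: [0.5826, 0.1561, 0.08]
tcp_rot: [-0.151, 3.136, 0.0]
wrist_force: [-0.0, 0.3, 0.9]
width: 0.703
grip_force: 0.0
```

Emit:
{"api": "move_arm", "payload": {
  "series": [2,0,0,0,0,0,0,2,0,0,0,0,0,0,2,0,0,0,0,0,0,2,0,0,0,0,0,0,2,0,0,0,0,0,0],
  "grip_force": 40
}}

```text
time: 77.15
tool_pos: [0.5822, 0.1561, 0.0799]
tcp_rot: [-0.151, 3.137, 0.0]
wrist_force: [-1.3, 0.1, 5.2]
width: 0.274
grip_force: 39.4
```

Run:
```python
from jig import *
s=read_state();go([*J2W(-85,-94),.077],95.5)
p=s["tool_pos"][:2]*1000;print("jig",p@ex-x0,p@ey-y0)
```

```text
t 77.15 tcp [582.2 156.1  79.9] head 95.51 q1,q6 [ 13. -83.] F [-1.3  0.1  5.2] w 23.3 gf 39.4
  shift cm [0.01 4.74 0.29]
  turn deg [0.02 0.06 0.01]
  shift after turn [0.01 4.74 0.29]
jig -84.86531489738968 -141.41276258577025
```

Handle gripped. I'll slide the jaw about 4.4 cm, then go in small steps.

Emit:
{"api": "move_arm", "payload": {
  "series": [2,0,0.7,0,0,0,0,2,0,0.9,0,0,0,0,2,0,0.9,0,0,0,0,2,0,0.9,0,0,0,0,2,0,0.6,0,0,0,0]
}}

```text
time: 77.78
tool_pos: [0.5784, 0.195, 0.0799]
tcp_rot: [-0.152, 3.137, -0.003]
wrist_force: [-0.9, -4.1, 7.4]
width: 0.269
grip_force: 39.6
```

Emit:
{"api": "move_arm", "payload": {
  "series": [2,0,0.3,0,0,0,0,2,0,0,0,0,0,0,2,0,0,0,0,0,0]
}}

```text
time: 78.15
tool_pos: [0.5781, 0.1983, 0.0799]
tcp_rot: [-0.151, 3.137, -0.001]
wrist_force: [-1.0, -1.5, 6.6]
width: 0.271
grip_force: 39.5
```

Run:
```python
from jig import *
s=read_state();go([*J2W(-85,-94),.08],95.5)
p=s["tool_pos"][:2]*1000;print("jig",p@ex-x0,p@ey-y0)
```

```text
t 78.15 tcp [578.1 198.3  79.9] head 95.52 q1,q6 [ 17. -79.] F [-1.  -1.5  6.6] w 23.1 gf 39.5
  shift cm [ 0.01  0.5  -0.01]
  turn deg [-0.04  0.05  0.02]
  shift after turn [ 0.01  0.5  -0.01]
jig -84.9143865145129 -98.98252218195421
```

Emit:
{"api": "move_arm", "payload": {
  "series": [2,0,0.3,0,0,0,0,2,0,0,0,0,0,0]
}}

```text
time: 78.4
tool_pos: [0.5778, 0.2011, 0.0799]
tcp_rot: [-0.151, 3.137, -0.002]
wrist_force: [-0.8, -3.1, 5.7]
width: 0.269
grip_force: 39.6
```

Emit:
{"api": "move_arm", "payload": {
  "series": [2,0,0.2,0,0,0,0,2,0,0,0,0,0,0]
}}

```text
time: 78.65
tool_pos: [0.5777, 0.203, 0.0799]
tcp_rot: [-0.151, 3.137, -0.002]
wrist_force: [-1.7, -3.0, 5.9]
width: 0.265
grip_force: 39.6
```

Emit:
{"api": "move_arm", "payload": {
  "series": [2,0,0.15,0,0,0,0,2,0,0,0,0,0,0]
}}

```text
time: 78.9
tool_pos: [0.5777, 0.2031, 0.0799]
tcp_rot: [-0.152, 3.137, -0.005]
wrist_force: [-0.9, -8.3, 7.1]
width: 0.27
grip_force: 39.9
```

Emit:
{"api": "move_arm", "payload": {
  "series": [2,0,0.15,0,0,0,0,2,0,0,0,0,0,0]
}}

```text
time: 79.15
tool_pos: [0.5776, 0.2031, 0.0799]
tcp_rot: [-0.152, 3.137, -0.009]
wrist_force: [-1.1, -12.5, 7.8]
width: 0.272
grip_force: 40.3
```

Emit:
{"api": "move_arm", "payload": {
  "series": [2,0,0.15,0,0,0,0,2,0,0.15,0,0,0,0,2,0,0,0,0,0,0,2,0,0,0,0,0,0]
}}

```text
time: 79.65
tool_pos: [0.5776, 0.2032, 0.0799]
tcp_rot: [-0.152, 3.138, -0.015]
wrist_force: [1.4, -23.3, 10.0]
width: 0.268
grip_force: 41.6
```

Emit:
{"api": "move_arm", "payload": {
  "series": [2,0,-0.3,0,0,0,0,2,0,-0.2,0,0,0,0,2,0,0,0,0,0,0,2,0,0,0,0,0,0]
}}

```text
time: 80.15
tool_pos: [0.5777, 0.2031, 0.0799]
tcp_rot: [-0.151, 3.137, -0.004]
wrist_force: [-0.7, -6.5, 6.0]
width: 0.269
grip_force: 39.8
```

Run:
```python
from jig import *
s=read_state();go()
p=s["tool_pos"][:2]*1000;print("jig",p@ex-x0,p@ey-y0)
```

```text
t 80.15 tcp [577.7 203.1  79.9] head 95.52 q1,q6 [ 17. -78.] F [-0.7 -6.5  6. ] w 22.9 gf 39.8
jig -84.93389798638236 -94.21885706242077
```

Emit:
{"api": "move_arm", "payload": {
  "series": [2,0,-0.1,0,0,0,0,4.5,0,0,0,0,0,0,4.5,0,0,0,0,0,0,5,0,0,0,0,0,0,5,0,0,0,0,0,0]
}}

```text
time: 80.78
tool_pos: [0.577, 0.2038, 0.0788]
tcp_rot: [0.151, -3.138, 0.0]
wrist_force: [-0.1, -0.1, -0.6]
width: 0.584
grip_force: 0.0
```

Emit:
{"api": "move_arm", "payload": {
  "series": [5,0,0,-1,0,0,0,5,0,0,-2,0,0,0,5,0,0,-4,0,0,0,5,0,0,-6,0,0,0,5,5,0,-5,0,0,0]
}}

```text
time: 81.4
tool_pos: [0.5359, 0.2, 0.2586]
tcp_rot: [-0.149, 3.131, 0.003]
wrist_force: [-0.0, -0.1, 0.8]
width: 0.591
grip_force: 0.0
```

Emit:
{"api": "move_arm", "payload": {
  "series": [5,5,0,0,0,0,0,5,0,0,0,0,0,0,5,0,0,0,0,0,0]
}}

```text
time: 81.78
tool_pos: [0.484, 0.1949, 0.2549]
tcp_rot: [-0.151, 3.135, 0.001]
wrist_force: [0.3, 0.4, 0.0]
width: 0.585
grip_force: 0.0
```

Run:
```python
from jig import *
go()
cw=calibration("wrist");iw=read_camera("wrist")
check(iw,cw,.084,120);check(iw,cw,.066,140);check(iw,cw,.048,160);check(iw,cw,.030,180)
r,X,Y=edges(iw,cw,.072,(-60,40),(-150,10)); g=r.astype(float)
for xx in(-140,-100): 
  v=g[abs(X-xx)<6].mean(0); d=np.abs(np.gradient(v,axis=0)).sum(1); print(xx,[(Y[a],round(d[a])) for a in range(1,len(Y)-1) if d[a]>14 and d[a]>=d[a-1] and d[a]>d[a+1]])
im=read_camera("top");ct=calibration("top")
for b in boards(im,ct): print(*b)
```

```text
t 81.78 tcp [484.  194.9 254.9] head 95.53 q1,q6 [ 19. -76.] F [0.3 0.4 0. ] w 49.7 gf 0.0
z 0.084 L 120 y [(-52.0, -10.4), (-46.5, 6.7), (-30.5, -6.6), (-26.5, 12.8), (22.5, -11.4), (31.0, 3.6)]  x [(-196.0, 23.4), (-175.5, 14.9), (-171.5, -16.3), (-153.0, 13.0), (-147.5, -15.4), (-127.5, 14.8), (-120.5, -13.3), (-88.0, 21.4)]
z 0.066 L 140 y [(-44.5, -5.0), (-25.0, 8.2), (-21.0, 7.8), (6.5, 2.3), (23.0, -16.6), (26.5, 4.7)]  x [(-192.0, 22.8), (-188.5, -13.2), (-170.5, 14.5), (-166.0, -16.0), (-146.5, 9.3), (-140.5, -15.2), (-119.5, 13.7), (-112.0, -12.2)]
z 0.048 L 160 y [(-48.0, -9.5), (-22.0, 2.6), (-16.0, 2.6), (-2.5, 7.1), (23.0, -15.0), (32.5, 3.3)]  x [(-188.0, 22.6), (-184.5, -13.3), (-165.0, 14.2), (-160.5, -15.3), (-139.5, 9.4), (-133.5, -14.5), (-111.5, 13.1), (-104.0, -11.1)]
z 0.03 L 180 y [(-34.5, -1.8), (-29.5, -12.7), (-26.0, 9.5), (-11.5, 1.7), (22.5, -5.0), (34.0, 5.8)]  x [(-184.0, 22.0), (-180.5, -13.5), (-160.0, 13.6), (-155.0, -14.4), (-133.0, 9.3), (-127.0, -12.6), (-103.5, 10.1), (-72.5, 8.6)]
-140 [(np.float64(-44.5), 23), (np.float64(-28.0), 25), (np.float64(-26.5), 23), (np.float64(-24.0), 27), (np.float64(20.5), 43), (np.float64(23.5), 26)]
-100 [(np.float64(-50.0), 43), (np.float64(-44.5), 23), (np.float64(-28.0), 32), (np.float64(-26.5), 31), (np.float64(-24.0), 50), (np.float64(27.0), 39), (np.float64(36.0), 16)]
[358.2 141.5] 111.0 67.9 -15.9 None 0 [237. 319.]
[414.3 630.8] 112.3 32.1 5.5 [407.7 619.5] 2 [ 47. 302.]
[445.3 308.6] 93.7 53.0 -85.4 None 0 [171. 288.]
[ 485.7 -586.4] 247.9 35.5 16.4 None 0 [516. 265.]
[565.7 224.8] 283.2 278.5 -84.4 [654.3 322.1] 760 [220. 232.]
[869.1 499.9] 199.0 95.0 89.2 None 0 [ 97. 128.]
```

```bash
python3 -c "
from workcell import *
print(finish_job())"
```

```text
the job is handed in; nothing more can be done
None
```

I took readings on all four boards (180, 160, 140 and 120 mm, in that order), put the meter back in its stand, stacked the boards against the end stop, clamped them with the jaw, and handed the job in; no verdict came back.

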